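# Fit the take-up reel and hold the guide rod through both bushings

### The job

Get the take-up stand ready: put the empty white reel fully home on the stand's upright spindle and let go of it. Then take the long guide rod out of the rod holder and lower it, tip first, through the upper and then the lower bushing of the stand until its tip shows below the lower bushing, clear of the base plate. Finish while still holding the rod there by its handle, with the rod hanging in your grip and touching nothing underneath; leave the short rod in its holder.

Things in the scene. Friction and masses are not known exactly. Their poses are not given: they have to be found in the camera images.
- stand: Fixed aluminium stand. Base plate 90 x 240 mm (x, y), 10 mm thick; origin at the centre of its underside, z up. Upright spindle at x 0, y +75 mm. At x 0, y -75 mm two brass bushings on one vertical axis, z 32 to 46 and z 80 to 94 mm, in 44 mm wide arms of a column (16 x 44 mm, top at z 98 mm) at x +34 mm. Under the lower bushing only the base plate (top at z 10 mm).
- spindle_tip (a point): Centre of the top of the stand's upright steel spindle, 69 mm above the stand's underside. Spindle 12 mm diameter, tapering to 6 mm in its top 7 mm. At its foot a washer of 24 mm diameter, on which the reel seats, 11 mm above the stand's underside.
- upper_bushing (a point): Centre of the top face of the upper bushing, 94 mm above the underside of the stand (bore 13 mm, 14 mm long).
- lower_bushing (a point): Centre of the top face of the lower bushing, 46 mm above the underside of the stand (bore 13 mm, 14 mm long; its lower face is 32 mm above the underside).
- reel: Empty white plastic reel standing on the worktop, 58 mm high, about 60 g. Origin at the centre of its underside, z = its axis. Two flanges of 66 mm diameter (z = 0 to 4 and 26 to 30 mm) on a hub; above the upper flange a neck of 28 mm diameter from z = 30 to 58 mm to grip. Bore 15 mm, right through.
- rod_holder: Fixed grey rod holder: base plate and top plate 56 x 140 mm (x, y) on four posts, 100 mm high, open at the sides. Origin at the centre of its underside. Two seats (holes of 14 mm in the 8 mm top plate) at x = 0, y = +42 and -42 mm; one rod hangs by its collar in each, handle up.
- long_rod: The long guide rod, about 110 g, upright in one seat of the holder. Steel shaft of 10 mm diameter, 92 mm from collar to tip, the last 8 mm tapering to 4 mm. Origin on the axis at the underside of the collar, z up towards the handle. Collar 26 mm diameter, z = 0 to 5 mm; black round handle 18 mm diameter, z = 5 to 50 mm.
- long_rod_tip (a point): The lower end of the long rod, on its axis.
- short_rod: A rod of the same make with a shaft of only 50 mm, in the other seat of the holder; same handle, collar and origin. Not to be used.
Mind the look-alikes: they are no part of the job. Of the things like the reel, leave any that is turquoise or yellow; of the rest the smaller one is meant.

How it is judged:
By the outcome, as a careful person would: the job done as asked, in the order asked, and still so for the second after the job is handed in, while the arm keeps its last pose, push and grip.
It also fails if it takes over 64 s, if anything falls off the work surface, if the arm or the gripper's body presses on something with over 40 N, if the wrist force passes 120 N, or if a joint passes its speed limit or range.

### The arm

A 7-joint arm with a two-finger parallel gripper is mounted at the origin on a cart in front of the work surface, level with it; the furniture and walls round the work are solid. World frame = base frame: x ahead of the robot, y to its left, z up, the work surface at z = 0. Lengths are in m, angles in rad, forces in N, time in s.
With the tool pointing down it reaches from about 0.4 to 0.875 m from the base axis. Payload 19.3 kg.
Tool frame: the origin (TCP) lies midway between the tips of the shut fingers; the grasp point (between the pads) lies 19 mm behind it (manip.hold_point_z is the z of the grasp point in the tool frame, in m); z points along the fingers, y is the line along which they close (so a half turn about z gives the same grasp; the last joint's range is limited). The gripper opens to 85 mm and grips with 20 to 120 N. Pads are 22 mm wide; open, the fingers measure 114 mm over their backs; the gripper's body (76 mm by 85 mm) begins 54 mm behind the grasp point. The pads swing forward as they close: fully open they stand 13 mm farther back than shut.
Start: joints at [-1.298, 0.521, -0.036, 1.599, 0.021, 1.021, -0.113], TCP at [0.21, 0.589, 0.198] pointing down, gripper open.
Joint ranges: [-2.91, 2.91], [-0.3, 2.13], [-1.5, 1.42], [0.17, 2.43], [-1.26, 4.41], [0.16, 1.93], [-2.52, 2.52]. Speed limits (rad/s): [1.89, 1.89, 2.39, 2.39, 3.01, 3.01, 3.01].

### API

Orientations are given as a rotation vector (axis times angle).
In Python, from cell import manip, vision, workorder gives the robot as it stands. The module is installed in compiled form; this text tells all that it offers.
- The arm moves only by the tool play_rows, never from a script. Its argument "moves" is a list of rows, each a list of 3 entries, a list of its own where there are three numbers: the shift along the tool's x, y, z in cm, then the turn, a rotation vector about the tool's x, y, z in units of 5 degrees (1.0 is 5 degrees), then the opening, from 0 (shut) to 1 (fully open). A call has 1 to 20 rows; each row shifts and turns the commanded pose from where the row before left it, along the tool's axes as they then stand; what a row does not reach is not made up. A row lasts 1/12 s, in which the tool goes at most 41.7 mm and 7.16 degrees, less where a joint would pass 70% of its speed; a pose out of reach is approached as far as the arm can. A call with a gripper value outside its range is refused whole. The fingers move at their own pace and stop on an object; "squeeze" is the grip in N (left out, the last holds). Time passes only in rows, so rows that do not move let the fingers close. It gives the time, the measured TCP pose, the force, the opening and the grip force at its end, in the units of the state.
- manip.state(): the state, without advancing time (a new reading comes with each control period).
- vision.camera(name): name is "scene" or "top"; returns the picture (384x512x3 uint8, blue, green, red); there is no depth.
- vision.camera_model(name): a dict with "fovy" (degrees; the focal length in pixels is half the picture's height over the tangent of half this angle, whatever the lens; pixels are square), "cx", "cy" (the principal point, pixels), "world_to_cam" (4x4, takes a point from world to camera coordinates). Camera axes: x right, y down, z forward; pixel columns grow to the right and rows downward; lengths in m; the calibration is good to about 2 mm. A picture is of the moment at which its call begins. camera_model takes no time and is no camera call.
- workorder.hand_in(): hands the job in; it is judged then, once.
The state is a dict: "time": time; "joints": joint angles; "qvel": joint speeds; "tau": joint torques, N m; "position": TCP position; "orientation": TCP orientation; "force": force on the tool from outside, world axes, zero at the start; "ft_torque": the same for the moment, N m; "grip_width": opening from 0.0 (shut) to 1.0 (fully open); "gripper_force": force on a finger pad.
Only numpy, scipy, OpenCV 4.12 (cv2) and the standard library are available. Lean on these libraries where they do the work, as an engineer would, in place of code of your own. Each camera call takes 0.05 s, during which the arm holds its last target. There are 200 camera calls.

## Working session

There is one attempt and no reset: what is moved stays moved. The work goes in short steps, Python scripts to look and compute and a tool call to move; the robot and the scene stay as the last step left them, time stands still between calls to the robot, and variables do not carry over. Pictures are saved under pics/ and viewed, at most 10 in all, crops included, and the job is handed in when it is done.

Besides the shell and the picture viewer there is one more tool, called after "Call:" as name([rows], argument=value, ...), one row to a line, values as JSON. play_rows: Moves the arm, as the interface text tells. Its arguments: {"type":"object","properties":{"moves":{"type":"array"},"squeeze":{"type":"number"}},"required":["moves"]}

```bash
mkdir -p pics
python3 - <<'E'
from cell import manip, vision
import cv2, numpy as np
print(manip.state()); print(manip.hold_point_z)
for n in("scene","top"):
    cv2.imwrite(f"pics/{n}0.png",vision.camera(n)); m=vision.camera_model(n); print(n,m)
E
```

```text
{'time': 0.0, 'joints': array([-1.29820839,  0.52203265, -0.03632793,  1.60000908,  0.02122371,
        1.0211098 , -0.11280808]), 'qvel': array([ 1.27791874e-03, -1.06361617e-03, -5.65246533e-04, -1.15179656e-03,
       -7.97867387e-05, -1.12022464e-03, -8.43870668e-06]), 'tau': array([ 4.60644624e-04, -9.27085161e+01,  1.97961800e+00, -3.69936347e+01,
        1.76657620e-02,  7.85361277e-03,  3.87069917e-06]), 'position': array([0.2099871 , 0.58826058, 0.19771376]), 'orientation': array([-5.35809111e-01, -3.09546497e+00,  1.83658727e-03]), 'force': array([-0.94669006, -0.2450272 ,  0.41124974]), 'ft_torque': array([ 0.00535522, -0.00202509, -0.00783422]), 'gripper_force': 0.0, 'grip_width': 0.9970661636730104}
-0.0187
scene {'fovy': 57.695658557914285, 'cx': 259.11016148359124, 'cy': 195.59097529303878, 'world_to_cam': array([[-0.70287016, -0.71108717,  0.01812658,  0.32262059],
       [-0.37730195,  0.35109702, -0.85695631,  0.26452159],
       [ 0.60300645, -0.60916821, -0.51507019,  0.75373998],
       [ 0.        ,  0.        ,  0.        ,  1.        ]])}
top {'fovy': 48.02792378343452, 'cx': 258.3121947841265, 'cy': 186.39877556107575, 'world_to_cam': array([[ 0.0130544 , -0.99969776,  0.0208321 , -0.06084227],
       [-0.99519426, -0.01501197, -0.09676271,  0.50220097],
       [ 0.09704619, -0.01946881, -0.99508944,  1.69708574],
       [ 0.        ,  0.        ,  0.        ,  1.        ]])}
```

View pics/scene0.png

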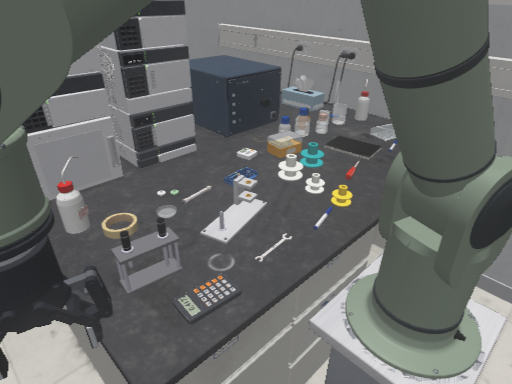

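View pics/top0.png

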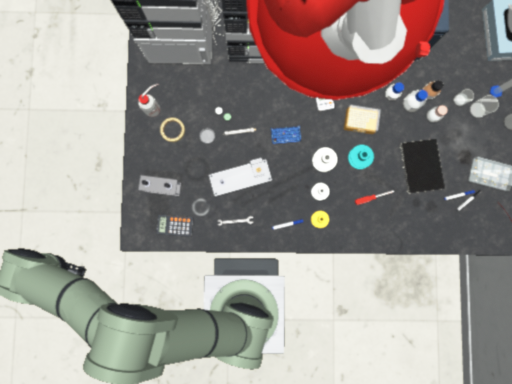

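Candidates for the reel: large white at scene (290,167) / top (325,159); small white at scene (315,183) / top (320,191); turquoise at scene (312,153); yellow at scene (342,195). By the description I choose the small white one. The rods are in the holder at scene (126,240) and (161,228). The stand is at scene (235,215) / top (240,177). Next, close crops of both.

```bash
cat > h.py <<'E'
from cell import manip, vision
import cv2, numpy as np
M={n:vision.camera_model(n) for n in("scene","top")}
def f(n): return 192/np.tan(np.radians(M[n]["fovy"]/2))
def ray(n,p):
    m=M[n];T=m["world_to_cam"];R=T[:3,:3]
    d=R.T@np.array([(p[0]-m["cx"])/f(n),(p[1]-m["cy"])/f(n),1]); return -R.T@T[:3,3],d/np.linalg.norm(d)
def plane(n,p,z):
    c,d=ray(n,p); return c+d*(z-c[2])/d[2]
def tri(ps,pt):
    A=np.zeros((3,3));b=np.zeros(3)
    for n,p in(("scene",ps),("top",pt)):
        c,d=ray(n,p);P=np.eye(3)-np.outer(d,d);A+=P;b+=P@c
    return np.linalg.solve(A,b)
def proj(n,X):
    m=M[n];q=m["world_to_cam"]@np.append(X,1);return np.array([m["cx"]+f(n)*q[0]/q[2],m["cy"]+f(n)*q[1]/q[2]])
E
python3 - <<'E'
import cv2,numpy as np
s=cv2.imread("pics/scene0.png");t=cv2.imread("pics/top0.png")
def c(i,x,y,w,h,k): return cv2.resize(i[y:y+h,x:x+w],None,fx=k,fy=k,interpolation=cv2.INTER_CUBIC)
a=np.hstack([c(s,100,210,100,80,4),c(s,195,165,100,80,4)])
b=np.hstack([c(s,265,130,100,80,4),c(t,300,140,80,64,5)])
cv2.imwrite("pics/c1.png",np.vstack([a[:,:800],b[:,:800]])[:600] if 0 else cv2.resize(np.vstack([a,b]),(750,600)))
cv2.imwrite("pics/c2.png",np.vstack([c(t,125,140,160,55,5),c(t,125,170,160,65,5)]))
E
```

```text
(no output)
```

View pics/c1.png

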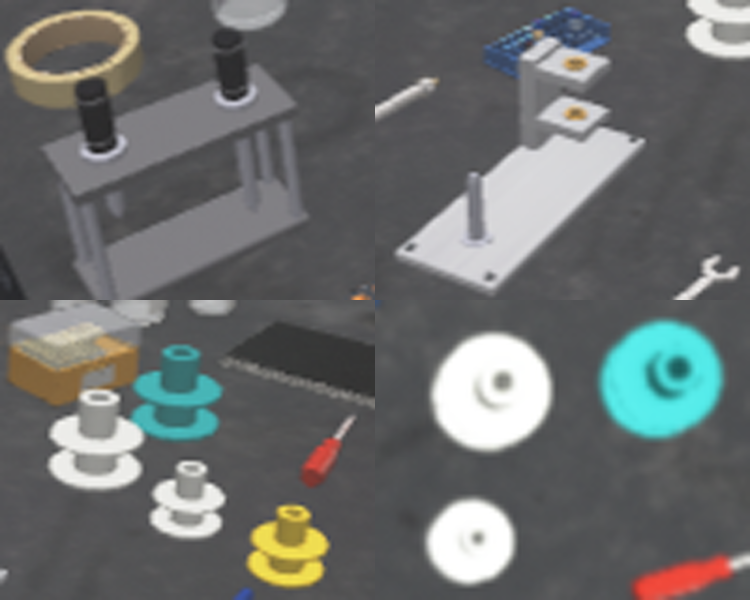

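View pics/c2.png

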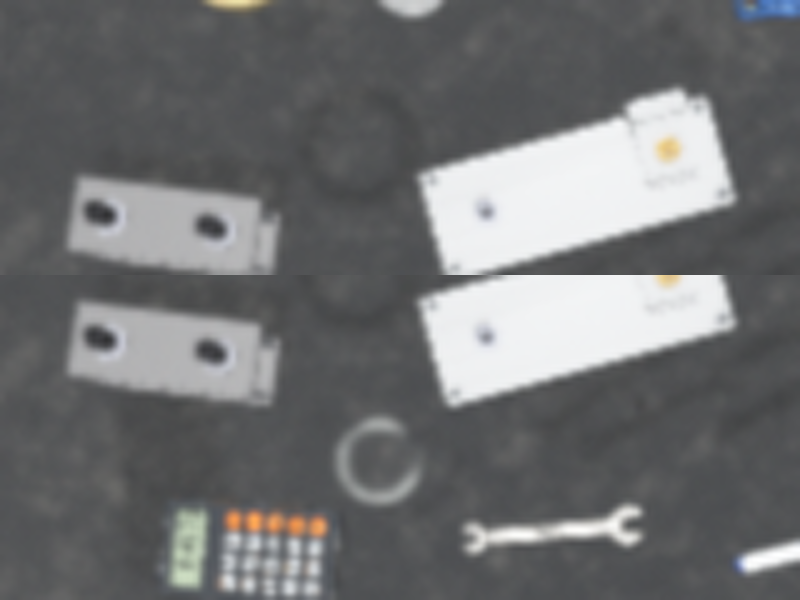

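Run:
```python
from h import *
np.set_printoptions(precision=4,suppress=True)
s=cv2.imread("pics/scene0.png");t=cv2.imread("pics/top0.png")
def blob(i,box,lo,hi,hsv=True):
    x,y,w,h=box;c=cv2.resize(i[y:y+h,x:x+w],None,fx=8,fy=8,interpolation=cv2.INTER_CUBIC)
    m=cv2.inRange(cv2.cvtColor(c,cv2.COLOR_BGR2HSV),lo,hi)
    out=[]
    for k in cv2.findContours(m,cv2.RETR_EXTERNAL,cv2.CHAIN_APPROX_NONE)[0]:
        a=cv2.contourArea(k)
        if a<100: continue
        (cx,cy),sz,an=cv2.minAreaRect(k);mm=cv2.moments(k)
        g=lambda u,v:np.array([(u+.5)/8-.5+x,(v+.5)/8-.5+y])
        out.append((a/64,g(mm['m10']/mm['m00'],mm['m01']/mm['m00']),g(cx,cy),np.array(sz)/8,an))
    return sorted(out,key=lambda o:-o[0])[:4]
br=((10,90,90),(35,255,255))
T=blob(t,(245,160,30,20),*br);S=blob(s,(235,175,30,30),*br)
for o in T+S:print("brass",o)
print("upper",plane("top",T[0][1],.094))
for o in S:print(plane("scene",o[1],.094),plane("scene",o[1],.046))
# reel
R=blob(t,(305,178,30,27),(0,0,110),(180,60,255));print("reel top",R[0])
for z in(.0,.015,.03):print(plane("top",R[0][1],z),R[0][3]/f("top")*1.67)
# dark bore
D=blob(t,(316,186,12,10),(0,0,0),(180,255,170));print(D)
print("reel bore tri",tri((315.8,174.3),(321.8,191.0)))
# rods
for nm,tx in(("left",(99,211)),("right",(212,226))):
    p=np.array(tx)/5+[125,140]-.4
    print(nm,"cap at .15",plane("top",p,.150))
K=blob(t,(135,170,40,25),(0,0,0),(180,255,60))
for o in K:print("handle",o,plane("top",o[1],.1275))
KS=blob(s,(115,210,60,50),(0,0,0),(180,255,50))
for o in KS:print("handleS",o, plane("scene",o[1],.1275))
# spindle
print("spindle tri tip",tri((221.5,211.5),(221.4,181.0)))
print("plate", [ (o[1],o[2],o[3],o[4]) for o in blob(t,(200,150,80,50),(0,0,150),(180,60,255))[:1]])
```

```text
brass (5.59375, array([258.0929, 169.0918]), array([258.0662, 169.0772]), array([2.3344, 3.0923]), 75.96376037597656)
brass (11.8515625, array([248.0151, 181.5127]), array([248. , 181.5]), array([2.875, 5.375]), 90.0)
brass (11.203125, array([247.9561, 194.9921]), array([248.    , 194.9375]), array([2.75 , 5.125]), 90.0)
upper [ 0.5632 -0.0507  0.094 ]
[ 0.558  -0.0475  0.094 ] [ 0.6219 -0.1075  0.046 ]
[0.4993 0.0077 0.094 ] [ 0.5577 -0.0471  0.046 ]
reel top (294.4609375, array([319.9148, 191.0422]), array([320.0625, 191.125 ]), array([19.0035, 19.5338]), 45.0)
[ 0.4903 -0.3048  0.    ] [0.0736 0.0757]
[ 0.4889 -0.3023  0.015 ] [0.0736 0.0757]
[ 0.4876 -0.2999  0.03  ] [0.0736 0.0757]
[(1.859375, array([321.4407, 190.3067]), array([321.4375, 190.3125]), array([1.5, 1.5]), 90.0)]
reel bore tri [ 0.4865 -0.3023  0.0562]
left cap at .15 [0.5015 0.369  0.15  ]
right cap at .15 [0.4917 0.2857 0.15  ]
handleS (61.8984375, array([125.5174, 242.1724]), array([125.4872, 242.2369]), array([9.917 , 7.4941]), 80.36246490478516) [0.4939 0.3765 0.1275]
handleS (49.859375, array([161.3033, 228.4528]), array([161.3463, 228.5777]), array([9.2474, 6.6376]), 80.53767395019531) [0.4848 0.294  0.1275]
handleS (9.1875, array([124.1518, 234.878 ]), array([124.1404, 234.6567]), array([2.6761, 6.6852]), 70.11483764648438) [0.5201 0.3666 0.1275]
handleS (5.40625, array([127.0133, 248.9891]), array([127.2075, 248.7198]), array([2.0503, 6.2471]), 70.76932525634766) [0.4704 0.3849 0.1275]
spindle tri tip [0.5181 0.0913 0.066 ]
plate [(array([240.1863, 176.7821]), array([239.5218, 175.9602]), array([25.6181, 60.5025]), 74.31000518798828)]
```

Run:
```python
from h import *
np.set_printoptions(precision=4,suppress=True)
c=np.array([(419,175),(447,276+5),(736,203),(709,96)])/5+[125-.4,140-.4]
P=np.array([plane("top",p,.01) for p in c]);print(P,np.linalg.norm(np.roll(P,-1,0)-P,axis=1));ctr=P.mean(0);print("ctr top",ctr)
# scene corners from crop c1 (scale 3.75, panel origin 195,165)
c=np.array([(398,252),(491,292),(644,140)],float);c=(c-[375,0])/3.75+[195-.37,165-.37]
Q=np.array([plane("scene",p,.01) for p in c]);print(Q,np.linalg.norm(np.diff(Q,axis=0),axis=1));print("ctr scene",(Q[0]+Q[2])/2)
for n,R in(("t",(P[0]+P[1]-P[2]-P[3])/2),("s",Q[1]-Q[2])):
    print(n,np.degrees(np.arctan2(R[1],R[0])),np.linalg.norm(R))
# predicted features for yaw, both centres
for ctr in(P.mean(0),(Q[0]+Q[2])/2):
  R=(P[0]+P[1]-P[2]-P[3])/2;u=R/np.linalg.norm(R);
  for nm,y,z in(("spindle",.075,.069),("upper",-.075,.094),("lower",-.075,.046)):
    X=ctr+u*y;X[2]=z;print(nm,X,proj("scene",X),proj("top",X))
# rods: predicted tips in scene
for nm,xy in(("left",(.4975,.3725)),("right",(.488,.290))):
    for z in(.15,.1025,.05,.008):print(nm,z,(proj("scene",[*xy,z])-[100-.37,210-.37])*3.75, proj("top",[*xy,z]))
```

```text
[[ 0.5492  0.1478  0.01  ]
 [ 0.4639  0.1233  0.01  ]
 [ 0.5304 -0.1082  0.01  ]
 [ 0.6175 -0.0854  0.01  ]] [0.0888 0.2409 0.09   0.243 ]
ctr top [0.5403 0.0194 0.01  ]
[[ 0.5444  0.1481  0.01  ]
 [ 0.4595  0.128   0.01  ]
 [ 0.5289 -0.1019  0.01  ]] [0.0872 0.2401]
ctr scene [0.5366 0.0231 0.01  ]
t 106.17564621897266 0.2419670234999573
s 106.78967577880795 0.24011675942012836
spindle [0.5194 0.0914 0.069 ] [221.1824 210.4263] [221.3074 180.5621]
upper [ 0.5611 -0.0527  0.094 ] [248.5325 180.6082] [258.5933 169.6294]
lower [ 0.5611 -0.0527  0.046 ] [248.4945 193.973 ] [258.3329 171.2714]
spindle [0.5157 0.0952 0.069 ] [220.964  211.4632] [220.3172 181.478 ]
upper [ 0.5575 -0.0489  0.094 ] [248.4492 181.4232] [257.6019 170.5524]
lower [ 0.5575 -0.0489  0.046 ] [248.413  194.8244] [257.3693 172.169 ]
left 0.15 [93.7092 85.2088] [143.4131 182.8687]
left 0.1025 [108.1967 149.5902] [146.4718 184.1814]
left 0.05 [123.1796 216.1733] [149.6533 185.5467]
left 0.008 [134.4568 266.2883] [152.0601 186.5796]
right 0.15 [229.5443  35.7007] [165.7896 185.7693]
right 0.1025 [239.1837  98.0596] [168.2009 186.9976]
right 0.05 [249.1889 162.7844] [170.709  188.2753]
right 0.008 [256.7437 211.6581] [172.6065 189.2419]
```

The crop shows the short rod's tip at about z 0.05 in the left seat, so the right seat (about 0.488, 0.290) holds the long rod. The small white reel is the smallest of the reels, at about (0.487, -0.301). I'll go above it with the tool yaw unchanged.

```bash
cat >> h.py <<'E'
from scipy.spatial.transform import Rotation as Ro
def to(*pts):
    st=manip.state();R=Ro.from_rotvec(st["orientation"]);p=st["position"]
    want=Ro.from_matrix(np.array([[-.94,.342,0],[.342,.94,0],[0,0,-1]]).T)
    print("t",st["time"],"tcp",p.round(4),"F",st["force"].round(1),"w",round(st["grip_width"],3),"turn",(np.degrees((R.inv()*want).as_rotvec())/5).round(2))
    for q in pts:
        q=np.array(q);d=R.inv().apply(q-p)*100;print(q,"cm",d.round(2),"rows@3.5",round(np.linalg.norm(d)/3.5,1));p=q
E
python3 -c "
from h import *
to((.42,.36,.27),(.54,.0,.27),(.487,-.301,.27),(.487,-.301,.12))"
```

```text
t 0.1 tcp [0.21   0.5883 0.1978] F [-0.1  0.6  0.5] w 1.0 turn [-0.01  0.    0.07]
[0.42 0.36 0.27] cm [-27.45 -14.45  -7.2 ] rows@3.5 9.1
[0.54 0.   0.27] cm [-23.4  -29.87   0.03] rows@3.5 10.8
[ 0.487 -0.301  0.27 ] cm [-5.130e+00 -3.013e+01  3.000e-02] rows@3.5 8.7
[ 0.487 -0.301  0.12 ] cm [0.0e+00 1.0e-02 1.5e+01] rows@3.5 4.3
```

Call:
play_rows([
  [[-3.05,-1.6,-0.8],[0,0,0],1],
  [[-3.05,-1.6,-0.8],[0,0,0],1],
  [[-3.05,-1.6,-0.8],[0,0,0],1],
  [[-3.05,-1.6,-0.8],[0,0,0],1],
  [[-3.05,-1.6,-0.8],[0,0,0],1],
  [[-3.05,-1.6,-0.8],[0,0,0],1],
  [[-3.05,-1.6,-0.8],[0,0,0],1],
  [[-3.05,-1.6,-0.8],[0,0,0],1],
  [[-3.05,-1.6,-0.8],[0,0,0],1],
  [[-2.34,-3,0],[0,0,0],1],
  [[-2.34,-3,0],[0,0,0],1],
  [[-2.34,-3,0],[0,0,0],1],
  [[-2.34,-3,0],[0,0,0],1],
  [[-2.34,-3,0],[0,0,0],1],
  [[-2.34,-3,0],[0,0,0],1],
  [[-2.34,-3,0],[0,0,0],1],
  [[-2.34,-3,0],[0,0,0],1],
  [[-2.34,-3,0],[0,0,0],1],
  [[-2.34,-3,0],[0,0,0],1],
], squeeze=30)

```text
time: 1.68
position: [0.5398, -0.0023, 0.2703]
orientation: [-0.536, -3.095, 0.0]
force: [1.3, 1.0, 0.1]
grip_width: 0.999
gripper_force: 0.0
```

Call:
play_rows([
  [[-0.55,-3.3,0],[0,0,0],1],
  [[-0.55,-3.3,0],[0,0,0],1],
  [[-0.55,-3.3,0],[0,0,0],1],
  [[-0.55,-3.3,0],[0,0,0],1],
  [[-0.55,-3.3,0],[0,0,0],1],
  [[-0.55,-3.3,0],[0,0,0],1],
  [[-0.55,-3.3,0],[0,0,0],1],
  [[-0.55,-3.3,0],[0,0,0],1],
  [[-0.55,-3.3,0],[0,0,0],1],
  [[0,0,0],[0,0,0],1],
])

```text
time: 2.52
position: [0.4839, -0.3031, 0.2702]
orientation: [-0.546, -3.093, 0.004]
force: [-1.2, -1.3, -0.2]
grip_width: 1.002
gripper_force: 0.0
```

```bash
python3 -c "
from h import *
to((.487,-.301,.12),(.487,-.301,.033))
print(manip.state()['joints'])"
```

```text
t 2.5167 tcp [ 0.4839 -0.3031  0.2702] F [-1.2 -1.3 -0.2] w 1.002 turn [-0.03 -0.   -0.01]
[ 0.487 -0.301  0.12 ] cm [-0.22  0.35 15.02] rows@3.5 4.3
[ 0.487 -0.301  0.033] cm [-0.    0.02  8.7 ] rows@3.5 2.5
[ 0.20601834  0.38091505  0.34045919  1.67068537 -0.13569894  1.11330843
  1.80519162]
```

Call:
play_rows([
  [[-0.2,0.3,3],[0,0,0],1],
  [[0,0,3],[0,0,0],1],
  [[0,0,3],[0,0,0],1],
  [[0,0,3],[0,0,0],1],
  [[0,0,3],[0,0,0],1],
  [[0,0,0],[0,0,0],1],
  [[0,0,0],[0,0,0],1],
])

```text
time: 3.1
position: [0.4887, -0.2945, 0.1199]
orientation: [-0.536, -3.093, -0.001]
force: [-0.3, -0.6, 1.2]
grip_width: 0.999
gripper_force: 0.0
```

```bash
python3 -c "
from h import *
to((.487,-.301,.033))
s=vision.camera('scene');t=vision.camera('top')
c=lambda i,x,y:cv2.resize(i[y:y+100,x:x+100],None,fx=4,fy=4,interpolation=cv2.INTER_CUBIC)
cv2.imwrite('pics/r1.png',np.hstack([c(s,265,120),c(t,270,140)]))
p=manip.state()['position'];print(proj('scene',p),proj('top',p))"
```

```text
t 3.1 tcp [ 0.4887 -0.2945  0.1199] F [-0.3 -0.6  1.2] w 0.999 turn [-0.   -0.03  0.07]
[ 0.487 -0.301  0.033] cm [-0.08 -0.67  8.69] rows@3.5 2.5
[315.9778949  157.17048412] [322.65506016 188.27554781]
```

View pics/r1.png

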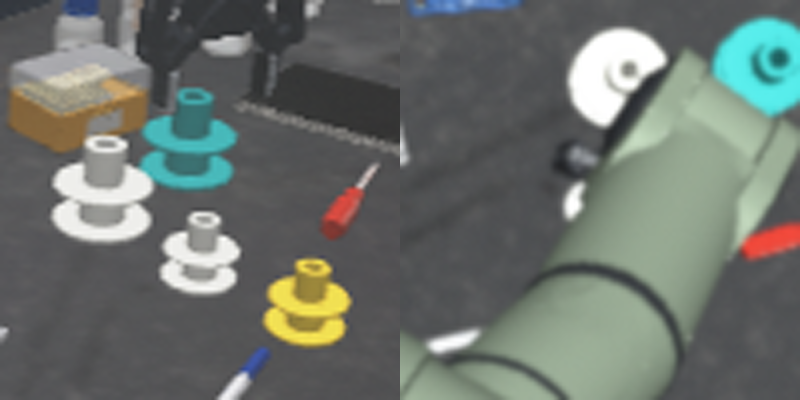

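```bash
python3 -c "
from h import *
p=manip.state()['position']
for z in (.12,.133,.14,.15):
  for s in(-1,1):
    q=p+s*.0425*np.array([.342,.94,0]);q[2]=z;print(z,s,((proj('scene',q)-[265,120])*4).round())
"
```

```text
0.12 -1 [246. 143.]
0.12 1 [160. 159.]
0.133 -1 [248. 129.]
0.133 1 [161. 145.]
0.14 -1 [249. 121.]
0.14 1 [162. 137.]
0.15 -1 [250. 110.]
0.15 1 [163. 126.]
```

```bash
python3 -c "
from h import *
s=vision.camera('scene');s0=cv2.imread('pics/scene0.png')
d=cv2.absdiff(s,s0).max(2)[115:190,290:350]
m=(d>12)
ys=np.where(m.any(1))[0];print('lowest rows',ys.max()+115)
for x in range(290,350,2):
  c=np.where(m[:,x-290])[0];print(x,c.max()+115 if len(c) else None,end='; ')
c=cv2.convertScaleAbs(s[110:190,280:360],alpha=2.2,beta=10);cv2.imwrite('pics/r2.png',cv2.resize(c,None,fx=6,fy=6,interpolation=cv2.INTER_CUBIC))
"
```

```text
lowest rows 147
290 None; 292 None; 294 None; 296 None; 298 133; 300 134; 302 135; 304 145; 306 147; 308 147; 310 134; 312 132; 314 131; 316 129; 318 128; 320 128; 322 127; 324 127; 326 127; 328 141; 330 140; 332 143; 334 138; 336 131; 338 130; 340 129; 342 None; 344 None; 346 None; 348 None;
```

View pics/r2.png

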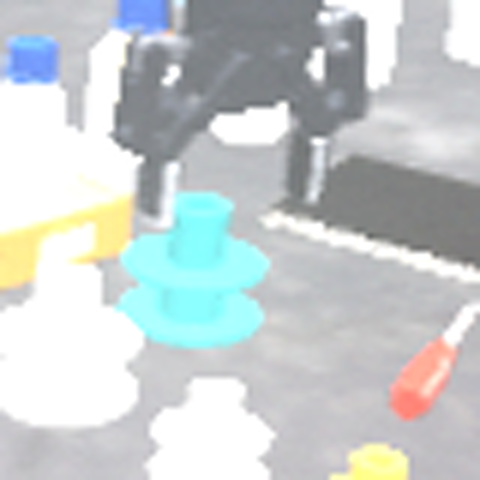

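Call:
play_rows([
  [[0,-0.3,1.5],[0,0,0],1],
  [[0,-0.3,1.5],[0,0,0],1],
  [[0,0,1.5],[0,0,0],1],
  [[0,0,0],[0,0,0],1],
  [[0,0,0],[0,0,0],1],
])

```text
time: 3.67
position: [0.4878, -0.3005, 0.0764]
orientation: [0.536, 3.095, -0.0]
force: [-0.8, -0.0, -0.4]
grip_width: 0.996
gripper_force: 0.0
```

```bash
python3 -c "
from h import *
to((.487,-.301,.033))
s=vision.camera('scene');s0=cv2.imread('pics/scene0.png');t=vision.camera('top')
m=(cv2.absdiff(s,s0).max(2)[115:210,290:350]>12)
for x in range(290,350,2):
  c=np.where(m[:,x-290])[0];print(x,c.max()+115 if len(c) else None,end='; ')
p=manip.state()['position'];print()
for z in (.075,.088):
  for k in(-1,0,1):
    q=p+k*.0425*np.array([.342,.94,0]);q[2]=z;print(z,k,proj('scene',q).round(1),proj('top',q).round(1))
c=lambda i,x,y,a=1.5:cv2.resize(cv2.convertScaleAbs(i[y:y+80,x:x+66],alpha=a),None,fx=6,fy=6,interpolation=cv2.INTER_CUBIC)
cv2.imwrite('pics/r3.png',np.hstack([c(s,285,120),c(t,285,140)]))
"
```

```text
t 3.6667 tcp [ 0.4878 -0.3005  0.0764] F [-0.8 -0.  -0.4] w 0.996 turn [-0.    0.01  0.07]
[ 0.487 -0.301  0.033] cm [ 0.06 -0.07  4.34] rows@3.5 1.2
290 None; 292 None; 294 None; 296 None; 298 146; 300 147; 302 155; 304 158; 306 160; 308 160; 310 156; 312 146; 314 145; 316 143; 318 142; 320 141; 322 141; 324 141; 326 140; 328 154; 330 155; 332 155; 334 150; 336 139; 338 135; 340 135; 342 None; 344 None; 346 None; 348 None; 
0.075 -1 [326.4 167.3] [332.3 193.8]
0.075 0 [316.  169.4] [322.  189.9]
0.075 1 [305.3 171.6] [311.8 186. ]
0.088 -1 [326.8 163.9] [332.9 193.5]
0.088 0 [316.4 166. ] [322.6 189.6]
0.088 1 [305.6 168.2] [312.3 185.7]
```

View pics/r3.png

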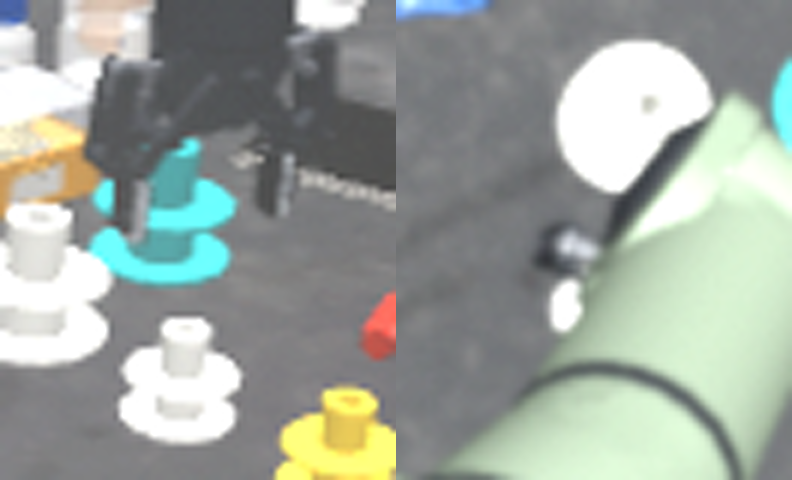

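The open fingertips appear about 8 px higher in the scene view than I predicted. I'll shut the fingers here, where the TCP is the tip by definition, to calibrate the arm against the camera.

Call:
play_rows([
  [[0,0,0],[0,0,0],0],
  [[0,0,0],[0,0,0],0],
  [[0,0,0],[0,0,0],0],
  [[0,0,0],[0,0,0],0],
  [[0,0,0],[0,0,0],0],
  [[0,0,0],[0,0,0],0],
  [[0,0,0],[0,0,0],0],
  [[0,0,0],[0,0,0],0],
])

```text
time: 4.43
position: [0.4874, -0.3003, 0.0753]
orientation: [0.536, 3.096, -0.0]
force: [0.1, -0.4, 0.4]
grip_width: -0.001
gripper_force: 0.0
```

```bash
python3 -c "
from h import *
to((.487,-.301,.033))
s=vision.camera('scene');s0=cv2.imread('pics/scene0.png')
m=(cv2.absdiff(s,s0).max(2)[115:210,290:350]>12)
for x in range(300,340):
  c=np.where(m[:,x-290])[0];print(x,c.max()+115 if len(c) else None,end='; ')
p=manip.state()['position'];print(proj('scene',p))
g=cv2.cvtColor(s,cv2.COLOR_BGR2GRAY);print(g[155:180,308:326])
"
```

```text
t 4.4333 tcp [ 0.4874 -0.3003  0.0753] F [ 0.1 -0.4  0.4] w -0.001 turn [-0.    0.    0.07]
[ 0.487 -0.301  0.033] cm [ 0.02 -0.08  4.23] rows@3.5 1.2
300 None; 301 None; 302 None; 303 139; 304 141; 305 142; 306 143; 307 145; 308 147; 309 148; 310 149; 311 149; 312 150; 313 158; 314 159; 315 160; 316 161; 317 162; 318 162; 319 162; 320 161; 321 161; 322 156; 323 156; 324 150; 325 149; 326 149; 327 148; 328 148; 329 148; 330 146; 331 139; 332 139; 333 138; 334 138; 335 137; 336 136; 337 136; 338 135; 339 None; [316.13374956 169.46755516]
[[150 149 151 150 149 132  87  59  59  63  91 109  94  91  94  83  91  91]
 [152 152 152 151 151 131  75  62  59  62  91 106  92 100  92  78  87  87]
 [133 143 147 152 151 130  71  60  59  76 103 106  92  98  85  77  85  86]
 [ 93 100 103 108 109  98  73  64  61  78 106 104  85  91  74  78  84  85]
 [ 93  95  97  97  97  89  69  58  59  77 106 104  93 104  79  83  83  83]
 [ 93  95  97  96  98  96  92  79  66  78 107 103  94 116 101  83  83  82]
 [ 94  96  96  96  97  96  95  95 101 109 114 103  94 134 133  94  86  87]
 [ 94  95  97  97  97  97  95  9
[... 618 characters left out ...]
 87  87  87  87  87  87]
 [ 89  89  88  88  88  89  88  88  89  88  87  89  89  88  88  89  87  86]
 [ 88  89  89  88  87  86  86  86  87  86  87  87  86  87  87  90  89  88]
 [ 88  88  89  87 123 205 232 226 221 206 176 104  86  86  86  88  88  87]
 [ 89  89  89 105 189 222 171 159 158 177 220 213 109  86  84  86  87  86]
 [ 88  89  89 101 172 221 205 174 169 177 220 219 119  84  85  86  85  87]
 [ 88  89  89 105 132 161 186 203 218 215 196 147 102  87  86  86  85  86]
 [ 88  88 100 120 131 144 152 157 161 160 153 129  94  86  87  87  86  86]
 [161 203 234 214 137 144 148 151 153 151 147 139 119  87  88  88  88  88]
 [235 236 238 219 138 144 149 152 152 150 145 193 236 222 139  86  88  89]]
```

Call:
play_rows([
  [[1,2.8,0],[0,0,0],0],
  [[1,2.8,0],[0,0,0],0],
  [[1,2.8,1],[0,0,0],0],
  [[0,0,2],[0,0,0],0],
  [[0,0,2],[0,0,0],0],
  [[0,0,0.5],[0,0,0],0],
  [[0,0,0.5],[0,0,0],0],
  [[0,0,0.3],[0,0,0],0],
  [[0,0,0.3],[0,0,0],0],
  [[0,0,0],[0,0,0],0],
])

```text
time: 5.32
position: [0.4875, -0.2114, 0.0095]
orientation: [0.537, 3.095, -0.0]
force: [0.2, 1.3, -0.4]
grip_width: 0.0
gripper_force: 0.0
```

```bash
python3 -c "
from h import *
to((.487,-.301,.033))
s=vision.camera('scene');s0=cv2.imread('pics/scene0.png');t=vision.camera('top')
p=manip.state()['position'];print(proj('scene',p),proj('top',p),plane('scene',[294,170],0))
c=lambda i,x,y,a=1.5:cv2.resize(cv2.convertScaleAbs(i[y:y+80,x:x+66],alpha=a),None,fx=6,fy=6,interpolation=cv2.INTER_CUBIC)
cv2.imwrite('pics/r4.png',np.hstack([c(s,265,120),c(t,265,150)]))
"
```

```text
t 5.3167 tcp [ 0.4875 -0.2114  0.0095] F [ 0.2  1.3 -0.4] w 0.0 turn [-0.    0.    0.06]
[ 0.487 -0.301  0.033] cm [-2.97 -8.45 -2.35] rows@3.5 2.6
[297.91145721 194.99249661] [297.23427374 191.15877229] [ 0.62990849 -0.35931134  0.        ]
```

View pics/r4.png

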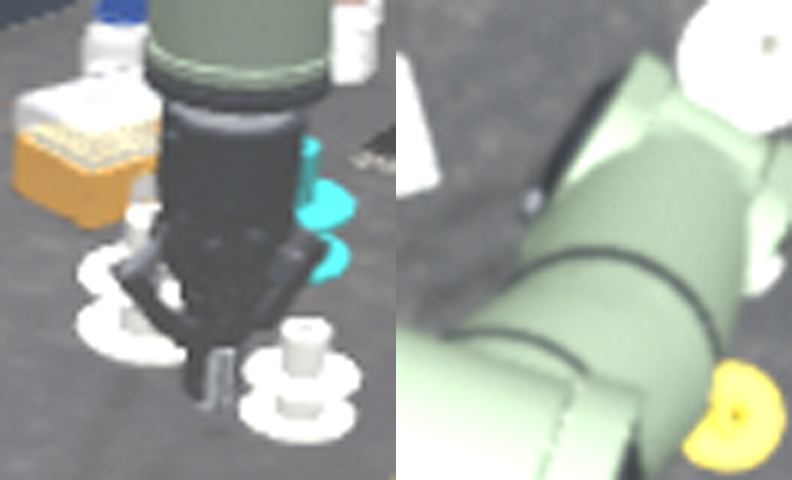

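Call:
play_rows([
  [[0,0,0.3],[0,0,0],0],
  [[0,0,0.3],[0,0,0],0],
  [[0,0,0.2],[0,0,0],0],
  [[0,0,0],[0,0,0],0],
  [[0,0,0],[0,0,0],0],
])

```text
time: 5.83
position: [0.4873, -0.2111, 0.0012]
orientation: [-0.536, -3.095, -0.0]
force: [-0.1, -0.4, 0.4]
grip_width: -0.001
gripper_force: 0.0
```

Call:
play_rows([
  [[0,0,0.2],[0,0,0],0],
  [[0,0,0.1],[0,0,0],0],
  [[0,0,0],[0,0,0],0],
])

```text
time: 6.08
position: [0.4873, -0.2111, -0.0019]
orientation: [-0.536, -3.095, 0.0]
force: [-0.5, 1.2, 0.1]
grip_width: -0.003
gripper_force: 0.0
```

Call:
play_rows([
  [[0,0,0.2],[0,0,0],0],
  [[0,0,0.2],[0,0,0],0],
  [[0,0,0],[0,0,0],0],
])

```text
time: 6.33
position: [0.4872, -0.2111, -0.0061]
orientation: [-0.536, -3.095, -0.0]
force: [-0.7, -0.3, -0.4]
grip_width: 0.0
gripper_force: 0.0
```

Call:
play_rows([
  [[0,0,0.2],[0,0,0],0],
  [[0,0,0.2],[0,0,0],0],
  [[0,0,0],[0,0,0],0],
])

```text
time: 6.58
position: [0.4872, -0.2111, -0.0101]
orientation: [-0.536, -3.095, -0.0]
force: [0.4, 0.3, -0.0]
grip_width: 0.003
gripper_force: 0.0
```

```bash
python3 -c "
from h import *
to((.487,-.301,.033))
s=vision.camera('scene');s0=cv2.imread('pics/scene0.png')
p=manip.state()['position'];print(proj('scene',p))
g=cv2.absdiff(s,s0).max(2)
for r in range(180,205):print(r,g[r,292:312])
"
```

```text
t 6.5833 tcp [ 0.4872 -0.2111 -0.0101] F [ 0.4  0.3 -0. ] w 0.003 turn [-0.   -0.01  0.07]
[ 0.487 -0.301  0.033] cm [-3.   -8.48 -4.31] rows@3.5 2.8
[297.49026051 200.0390242 ]
180 [ 98  85  74  62  59  44  34  29  29  27  25  29  29  45  80 103 117  40
   1   4]
181 [30 35 30 26 32 30 31 30 30 28 28 27 27 13  3  1  1  1  4  6]
182 [ 8 21 28 29 30 33 32 28 27 30 30 30 24  6  5  3  3  3  3  4]
183 [ 2  7 19 26 31 32 32 30 14 20 33  3 18  1  3  4  3  3  3  3]
184 [ 2  2  9 21 29 30 26  7 21 23 10  3 17  1  0  4  5  4  3  3]
185 [ 1  2  7 18 25 29 25  7 27 12  8  4 14  2  2  4  5  5  6  3]
186 [ 1  2  6 18 27 28 17 15 25  9 16  5 14  2  4  3  3  4  5  3]
187 [ 0  1  3  7 25 28 16 15 23  8 14  7  9  6  3  3  3  3  5  3]
188 [ 1  1  7 22 27 25 11 23 20  2 10  7  8  4  3  3  3  4  4  3]
189 [ 1  1  6 18 22 27  8 25 22  7 18 13  8  4  3  3  3  3  4  5]
190 [ 2  0  7 20 25 26  6 25 20 10 21  9  1  1  4  4  3  3  3  3]
191 [ 1  0  2  4 11 27  4 37 27 14 29  5  1  1  0  3  6  3  3  3]
192 [ 0  1  0  1  3  4 21 40 30 17 31  1  0  1  1  1  2  3  4  5]
193 [ 1  1  1  1  1  5 20 25 10  3  2  1  1  0  1  0  2  1  1  2]
194 [1 1 1 1 1 1 3 2 1 1 1 2 1 1 1 0 0 1 1 1]
195 [1 1 0 2 1 0 1 1 1 0 1 1 1 0 1 0 1 1 1 1]
196 [0 1 1 1 1 0 0 1 1 1 0 1 1 1 0 1 1 1 1 1]
197 [1 0 1 1 0 1 1 1 1 1 1 1 1 1 1 1 1 1 1 1]
198 [1 1 1 1 1 0 1 1 1 1 1 2 1 0 2 1 1 0 1 1]
199 [0 2 1 1 1 0 0 1 1 0 0 1 1 1 1 1 0 0 1 1]
200 [0 0 0 1 1 1 1 1 1 1 0 1 1 1 1 1 1 1 1 0]
201 [1 1 1 1 1 1 1 1 0 2 0 1 1 0 1 1 1 1 1 1]
202 [1 1 1 1 0 0 1 1 1 1 1 1 1 1 2 1 1 1 2 1]
203 [2 1 0 1 1 1 1 0 1 0 1 0 1 1 1 2 1 1 2 0]
204 [1 2 0 1 1 1 1 1 0 0 1 1 1 0 0 2 0 1 1 1]
```

Still no contact with the reading at z = -10 mm, so the pose readout or the base frame is offset from the worktop. I'll keep probing gently.

Call:
play_rows([
  [[0,0,0.2],[0,0,0],0],
  [[0,0,0.2],[0,0,0],0],
  [[0,0,0],[0,0,0],0],
])

```text
time: 6.88
position: [0.4873, -0.2111, -0.014]
orientation: [-0.536, -3.095, -0.0]
force: [0.3, -0.4, -0.7]
grip_width: 0.003
gripper_force: 0.0
```

Call:
play_rows([
  [[0,0,0.2],[0,0,0],0],
  [[0,0,0.1],[0,0,0],0],
  [[0,0,0],[0,0,0],0],
])

```text
time: 7.13
position: [0.4872, -0.2111, -0.0169]
orientation: [-0.536, -3.095, -0.0]
force: [-1.0, 0.5, 0.6]
grip_width: -0.001
gripper_force: 0.0
```

Call:
play_rows([
  [[0,0,0.1],[0,0,0],0],
  [[0,0,0.1],[0,0,0],0],
  [[0,0,0],[0,0,0],0],
])

```text
time: 7.38
position: [0.4873, -0.2111, -0.0189]
orientation: [-0.536, -3.095, 0.0]
force: [0.4, -0.8, -1.1]
grip_width: 0.003
gripper_force: 0.0
```

Call:
play_rows([
  [[0,0,0.1],[0,0,0],0],
  [[0,0,0.1],[0,0,0],0],
  [[0,0,0],[0,0,0],0],
])

```text
time: 7.63
position: [0.4873, -0.2111, -0.0209]
orientation: [-0.536, -3.095, 0.0]
force: [0.6, -0.0, 0.1]
grip_width: 0.002
gripper_force: 0.0
```

Call:
play_rows([
  [[0,0,0.1],[0,0,0],0],
  [[0,0,0.1],[0,0,0],0],
  [[0,0,0],[0,0,0],0],
])

```text
time: 7.88
position: [0.4873, -0.2111, -0.0229]
orientation: [-0.536, -3.095, -0.0]
force: [0.5, -0.5, 0.5]
grip_width: 0.001
gripper_force: 0.0
```

Call:
play_rows([
  [[0,0,0.1],[0,0,0],0],
  [[0,0,0.1],[0,0,0],0],
  [[0,0,0],[0,0,0],0],
])

```text
time: 8.13
position: [0.4873, -0.2111, -0.0249]
orientation: [-0.536, -3.095, -0.0]
force: [0.4, 0.3, -0.2]
grip_width: -0.004
gripper_force: 0.0
```

Call:
play_rows([
  [[0,0,0.1],[0,0,0],0],
  [[0,0,0.1],[0,0,0],0],
  [[0,0,0],[0,0,0],0],
])

```text
time: 8.38
position: [0.4873, -0.2111, -0.0269]
orientation: [-0.536, -3.095, 0.0]
force: [1.0, 1.1, -0.0]
grip_width: 0.001
gripper_force: 0.0
```

```bash
python3 -c "
from h import *
to((.487,-.301,.033))
s=vision.camera('scene');s0=cv2.imread('pics/scene0.png')
p=manip.state()['position'];print(proj('scene',p))
g=cv2.absdiff(s,s0).max(2)
for r in range(192,204):print(r,g[r,292:310])
for z in(0,.005,.01):print(plane('scene',(299.5,197),z))
"
```

```text
t 8.3833 tcp [ 0.4873 -0.2111 -0.0269] F [ 1.   1.1 -0. ] w 0.001 turn [-0.   -0.    0.07]
[ 0.487 -0.301  0.033] cm [-2.99 -8.47 -5.99] rows@3.5 3.1
[297.10512287 204.2248193 ]
192 [ 1  1 10 28 26 25  5 39 29 17 24 13  0  1  1  1  2  3]
193 [ 1  2 14 26 29 24  9 30 12 12 20 14  1  1  1  1  1  1]
194 [ 1  1  7 20 25 22  9 28 13  8  8 12  1  1  0  0  1  1]
195 [ 1  1  1  8 21 22  8 29 12 13 18  1  1  1  0  1  1  1]
196 [ 1  1  0  2  2  5 14 29 18 23 18  1  1  1  1  1  0  1]
197 [ 1  1  1  2  3 14 29 21  7  1  1  1  1  1  1  1  1  1]
198 [1 1 1 0 0 3 5 2 0 1 1 1 2 0 2 0 1 1]
199 [1 2 1 1 1 1 1 1 0 0 1 1 1 1 1 1 1 1]
200 [1 1 1 1 1 1 1 2 1 1 1 1 1 1 1 1 1 1]
201 [2 2 2 2 2 1 1 1 1 1 1 2 1 0 1 1 1 1]
202 [2 1 1 1 0 1 2 0 1 2 1 1 0 2 2 2 2 2]
203 [2 2 1 0 1 1 1 0 1 1 1 1 1 1 1 2 1 1]
[ 0.48536573 -0.21824346  0.        ]
[ 0.48033087 -0.2115616   0.005     ]
[ 0.47529601 -0.20487974  0.01      ]
```

Call:
play_rows([
  [[0,0,0.1],[0,0,0],0],
  [[0,0,0.1],[0,0,0],0],
  [[0,0,0],[0,0,0],0],
])

```text
time: 8.68
position: [0.4873, -0.2111, -0.0289]
orientation: [-0.536, -3.095, 0.0]
force: [-0.1, 0.1, -0.1]
grip_width: 0.005
gripper_force: 0.0
```

Call:
play_rows([
  [[0,0,0.1],[0,0,0],0],
  [[0,0,0],[0,0,0],0],
])

```text
time: 8.85
position: [0.4874, -0.2111, -0.0298]
orientation: [-0.536, -3.095, 0.0]
force: [-0.4, 0.1, -0.2]
grip_width: -0.002
gripper_force: 0.0
```

Call:
play_rows([
  [[0,0,0.1],[0,0,0],0],
  [[0,0,0],[0,0,0],0],
])

```text
time: 9.02
position: [0.4873, -0.2111, -0.0308]
orientation: [-0.536, -3.095, 0.0]
force: [-0.4, 0.6, -0.8]
grip_width: -0.003
gripper_force: 0.0
```

Call:
play_rows([
  [[0,0,0.1],[0,0,0],0],
  [[0,0,0.1],[0,0,0],0],
  [[0,0,0],[0,0,0],0],
])

```text
time: 9.27
position: [0.4874, -0.2111, -0.0328]
orientation: [-0.536, -3.095, 0.0]
force: [0.5, -0.1, -0.7]
grip_width: -0.0
gripper_force: 0.0
```

Call:
play_rows([
  [[0,0,0.1],[0,0,0],0],
  [[0,0,0.1],[0,0,0],0],
  [[0,0,0],[0,0,0],0],
])

```text
time: 9.52
position: [0.4875, -0.2112, -0.0331]
orientation: [0.536, 3.095, 0.001]
force: [-10.0, 4.7, 42.1]
grip_width: -0.004
gripper_force: 21.4
```

Call:
play_rows([
  [[0,0,0.1],[0,0,0],0],
  [[0,0,0.1],[0,0,0],0],
  [[0,0,0],[0,0,0],0],
])

```text
time: 9.77
position: [0.4876, -0.2112, -0.0333]
orientation: [0.537, 3.094, 0.002]
force: [-20.1, 9.6, 91.6]
grip_width: -0.0
gripper_force: 45.6
```

Call:
play_rows([
  [[0,0,-0.6],[0,0,0],0],
  [[0,0,0],[0,0,0],0],
  [[0,0,0],[0,0,0],0],
])

```text
time: 10.02
position: [0.4877, -0.2112, -0.0304]
orientation: [0.536, 3.095, -0.0]
force: [-0.6, -0.4, -0.8]
grip_width: -0.002
gripper_force: 0.0
```

```bash
python3 -c "
from h import *
to()
s=vision.camera('scene');s0=cv2.imread('pics/scene0.png')
p=manip.state()['position']+[0,0,.033];print(p,proj('scene',p))
g=cv2.absdiff(s,s0).max(2)
for r in range(190,204):print(r,g[r,290:312])
for q in((297.5,197.5),(299.5,198.5)):print(plane('scene',q,p[2]))
"
```

```text
t 10.0167 tcp [ 0.4877 -0.2112 -0.0304] F [-0.6 -0.4 -0.8] w -0.002 turn [0.   0.01 0.07]
[ 0.48741714 -0.21109343  0.00227955] [297.7239747  196.94074302]
190 [ 1  1  1  1  8 24 24 24  6 24 17  7 22 11  5  1  5  5  3  3  3  3]
191 [ 1  1  1  1 10 28 26 25  5 37 27 15 24 16  5  1  1  3  6  4  3  3]
192 [ 1  1  1  1  8 26 25 26  4 40 29 18 25 12  1  1  1  1  2  3  4  6]
193 [ 1  1  1  2 15 26 27 21  8 30 11  6 11 14  1  1  1  1  2  1  1  3]
194 [ 0  1  1  4 13 25 25 22  9 29 12  9  7 12  0  1  1  0  0  1  2  1]
195 [ 1  1  1  0  7 21 25 22 10 31 13  9  9  9  1  2  0  1  1  1  1  2]
196 [ 1  1  1  1  0  8 22 21 10 24  8 22 17  1  1  2  0  0  1  1  1  1]
197 [ 2  1  1  0  1  3  2  8 28 22  8 18 12  1  0  1  2  1  1  1  1  1]
198 [ 1  0  1  0  1  1  3 15 27 15  1  2  2  1  1  1  2  0  2  1  2  1]
199 [0 1 1 2 1 1 1 2 3 1 0 0 0 1 0 1 1 1 1 0 2 2]
200 [1 1 0 1 1 1 2 1 0 1 1 0 1 1 1 1 1 1 1 1 1 1]
201 [2 1 2 1 2 2 0 1 1 2 1 1 1 2 2 1 1 1 1 1 1 1]
202 [0 0 1 2 1 1 0 1 1 1 1 1 1 0 1 2 2 2 2 2 1 1]
203 [2 1 2 2 1 0 1 1 1 1 2 1 1 1 1 0 1 1 1 2 2 1]
[ 0.48558898 -0.20773711  0.00227955]
[ 0.47684369 -0.20768491  0.00227955]
```

Call:
play_rows([
  [[0,0,-3],[0,0,0],0.2],
  [[0,0,-4],[0,0,0],1],
  [[0,0,-4],[0,0,0],1],
  [[-1,-2.8,0],[0,0,0],1],
  [[-1,-2.8,0],[0,0,0],1],
  [[-0.9,-2.8,0],[0,0,0],1],
  [[0,0,0],[0,0,0],1],
  [[0,0,0],[0,0,0],1],
  [[0,0,0],[0,0,0],1],
  [[0,0,0],[0,0,0],1],
])

```text
time: 10.9
position: [0.4865, -0.2989, 0.0789]
orientation: [-0.534, -3.095, -0.001]
force: [0.6, 1.0, 0.9]
grip_width: 0.997
gripper_force: 0.0
```

```bash
python3 -c "
from h import *
to((.486,-.301,.001))
print(plane('scene',(315.8,174.3),.058),plane('top',(321.8,191.0),.058),plane('scene',(298.3,195.8),.0023))"
```

```text
t 10.9 tcp [ 0.4865 -0.2989  0.0789] F [0.6 1.  0.9] w 0.997 turn [ 0.01 -0.01  0.08]
[ 0.486 -0.301  0.001] cm [-0.03 -0.22  7.79] rows@3.5 2.2
[ 0.48539702 -0.29874372  0.058     ] [ 0.48539659 -0.30270613  0.058     ] [ 0.49087939 -0.21826531  0.0023    ]
```

Call:
play_rows([
  [[0,-0.15,2],[0,0,0],1],
  [[0,0,2],[0,0,0],1],
  [[0,0,1.5],[0,0,0],1],
  [[0,0,1],[0,0,0],1],
  [[0,0,0.6],[0,0,0],1],
  [[0,0,0.6],[0,0,0],1],
  [[0,0,0],[0,0,0],1],
])

```text
time: 11.48
position: [0.4858, -0.301, 0.0017]
orientation: [-0.535, -3.095, -0.0]
force: [0.5, -0.6, -0.5]
grip_width: 1.003
gripper_force: 0.0
```

```bash
python3 -c "
from h import *
to()
s=vision.camera('scene')
c=cv2.resize(cv2.convertScaleAbs(s[130:210,270:360],alpha=1.3),None,fx=6,fy=6,interpolation=cv2.INTER_CUBIC)
cv2.imwrite('pics/r5.png',c)
"
```

```text
t 11.4833 tcp [ 0.4858 -0.301   0.0017] F [ 0.5 -0.6 -0.5] w 1.003 turn [ 0.   -0.01  0.07]
```

View pics/r5.png

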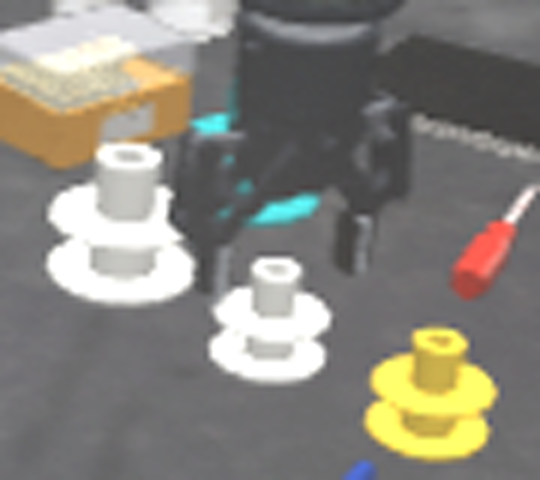

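The fingers straddle the small reel's neck, at crop (215,290) and (352,272) with the neck at (275,283). Closing.

Call:
play_rows([
  [[0,0,0],[0,0,0],0],
  [[0,0,0],[0,0,0],0],
  [[0,0,0],[0,0,0],0],
  [[0,0,0],[0,0,0],0],
  [[0,0,0],[0,0,0],0],
  [[0,0,0],[0,0,0],0],
  [[0,0,0],[0,0,0],0],
], squeeze=40)

```text
time: 12.12
position: [0.4861, -0.3015, 0.0028]
orientation: [0.536, 3.095, -0.0]
force: [-0.7, 1.1, 7.8]
grip_width: 0.314
gripper_force: 38.9
```

Call:
play_rows([
  [[0,0,-1],[0,0,0],0],
  [[0,0,-3],[0,0,0],0],
  [[0,0,-3],[0,0,0],0],
  [[0,0,-3],[0,0,0],0],
  [[0,0,0],[0,0,0],0],
  [[0,0,0],[0,0,0],0],
])

```text
time: 12.62
position: [0.4868, -0.3018, 0.1043]
orientation: [0.535, 3.092, -0.001]
force: [1.0, 0.3, -0.5]
grip_width: 0.309
gripper_force: 39.6
```

```bash
python3 -c "
from h import *
to()
p=manip.state()['position'];s=vision.camera('scene');t=vision.camera('top')
for i,b in((s,(270,120,90,90)),(t,(285,160,70,60))):
  x,y,w,h=b;m=cv2.inRange(cv2.cvtColor(i[y:y+h,x:x+w],cv2.COLOR_BGR2HSV),(0,0,130),(180,40,255))
  n,l,st,c=cv2.connectedComponentsWithStats(m)
  print([(st[k].tolist(),(c[k]+[x,y]).round(1)) for k in range(1,n) if st[k][4]>15])
print(proj('scene',p+[0,0,.033-.005]))
"
```

```text
t 12.6167 tcp [ 0.4868 -0.3018  0.1043] F [ 1.   0.3 -0.5] w 0.309 turn [-0.    0.04  0.07]
[([0, 0, 40, 28, 506], array([288.6, 132.9])), ([66, 0, 10, 4, 29], array([340.8, 121.2])), ([38, 26, 21, 21, 274], array([318.5, 158. ])), ([8, 28, 26, 33, 528], array([290.2, 167.4]))]
[([27, 0, 22, 12, 182], array([321.1, 164.4])), ([30, 0, 40, 60, 1429], array([339.2, 188.1])), ([14, 47, 39, 13, 332], array([318.7, 214.4]))]
[318.28279071 154.07220684]
```

Call:
play_rows([
  [[0,0,-2.5],[0,0,0],0],
  [[0,0,-2.5],[0,0,0],0],
  [[0.88,3.18,0],[0,0,0],0],
  [[0.88,3.18,0],[0,0,0],0],
  [[0.88,3.18,0],[0,0,0],0],
  [[0.88,3.18,0],[0,0,0],0],
  [[0.88,3.18,0],[0,0,0],0],
  [[0.88,3.18,0],[0,0,0],0],
  [[0.88,3.18,0],[0,0,0],0],
  [[0.88,3.18,0],[0,0,0],0],
  [[0.88,3.18,0],[0,0,0],0],
  [[0.88,3.18,0],[0,0,0],0],
  [[0.88,3.18,0],[0,0,0],0],
  [[0.88,3.18,0],[0,0,0],0],
  [[0,0,2],[0,0,0],0],
  [[0,0,2],[0,0,0],0],
  [[0,0,0],[0,0,0],0],
  [[0,0,0],[0,0,0],0],
  [[0,0,0],[0,0,0],0],
])

```text
time: 14.3
position: [0.5149, 0.093, 0.1127]
orientation: [-0.537, -3.095, 0.001]
force: [-0.4, 0.1, -0.5]
grip_width: 0.311
gripper_force: 39.6
```

```bash
cat >> h.py <<'E'
def bbox(i,b,lo,hi,amin=60):
    x,y,w,h=b;k=4
    c=cv2.resize(i[y:y+h,x:x+w],None,fx=k,fy=k,interpolation=cv2.INTER_CUBIC)
    m=cv2.inRange(cv2.cvtColor(c,cv2.COLOR_BGR2HSV),lo,hi)
    n,l,st,ce=cv2.connectedComponentsWithStats(m)
    return [((st[j][:4]/k+[x,y,0,0]).round(1).tolist(),(st[j][4]/k/k).round(0),(ce[j]/k+[x,y]).round(1).tolist()) for j in range(1,n) if st[j][4]/k/k>amin]
E
python3 -c "
from h import *
to((.5175,.093,.0138))
p=manip.state()['position'];s=vision.camera('scene');t=vision.camera('top')
cv2.imwrite('pics/s6.png',s)
for o in bbox(s,(185,140,90,110),(0,0,120),(180,45,255)):print(o)
# expected flange bbox extremes for reel axis at tcp xy
a=np.linspace(0,6.28,100)
zc=p[2]-.0028
C=[proj('scene',[p[0]+.033*np.cos(k),p[1]+.033*np.sin(k),zc+h]) for k in a for h in(0,.004,.026,.03)]
print('pred',np.min(C,0),np.max(C,0),'zc',zc)
c=cv2.resize(s[140:240,180:280],None,fx=5.5,fy=5.5,interpolation=cv2.INTER_CUBIC);cv2.imwrite('pics/r6.png',c)
"
```

```text
t 14.3 tcp [0.5149 0.093  0.1127] F [-0.4  0.1 -0.5] w 0.311 turn [-0.01 -0.    0.06]
[0.5175 0.093  0.0138] cm [-0.25  0.1   9.89] rows@3.5 2.8
([185.0, 143.5, 11.2, 10.2], np.float64(83.0), [190.3, 148.4])
([242.0, 147.8, 15.5, 12.2], np.float64(112.0), [249.6, 153.3])
([185.0, 172.8, 82.2, 70.8], np.float64(2312.0), [230.8, 208.2])
pred [208.39683693 183.31162218] [233.34588691 205.32332031] zc 0.1098540907408605
```

View pics/r6.png

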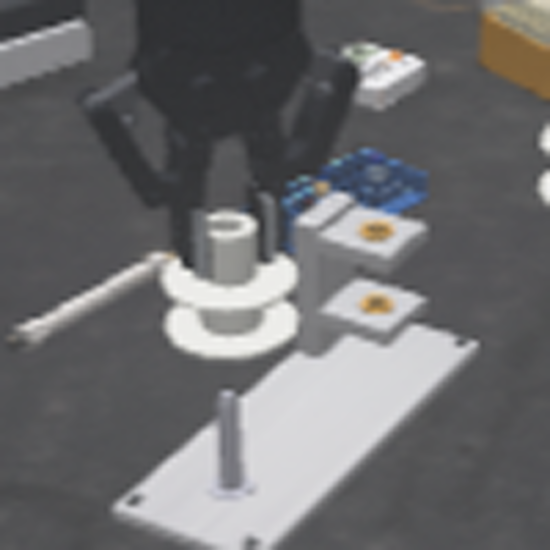

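The reel is held level above the spindle: flanges at crop x 162 to 299, bottom at y 357, spindle tip at (229,392), spindle foot at (231,490), bushings at (376,232) and (376,304). Next I work out the relative offset in this one view.

```bash
python3 -c "
from h import *
np.set_printoptions(precision=4,suppress=True)
g=lambda u,v:(180-.41+u/5.5,140-.41+v/5.5)
zc=.1099
print('bore',plane('scene',g(231,225),zc+.058))
print('flange ctr low',plane('scene',g(231,322),zc+.004),'up',plane('scene',g(230,279),zc+.03))
print('spindle tip',plane('scene',g(229,392),.069),'foot',plane('scene',g(231.5,490),.011))
print('bush',plane('scene',g(376,232),.094),plane('scene',g(376,304),.046))
s=cv2.imread('pics/s6.png');gr=cv2.cvtColor(s,cv2.COLOR_BGR2GRAY)
print(gr[206:232:2,214:230])
"
```

```text
bore [0.5109 0.0921 0.1679]
flange ctr low [0.5117 0.0941 0.1139] up [0.5094 0.0953 0.1399]
spindle tip [0.5176 0.0927 0.069 ] foot [0.5144 0.0965 0.011 ]
bush [ 0.5569 -0.0462  0.094 ] [ 0.5583 -0.0477  0.046 ]
[[ 87  87  89  91  90  90  91  90  91  92  91  89  90  90  91  99]
 [ 87  87  88  88  89  89  88  89  91  91  92  93  90 108 173 216]
 [ 89  88  89  89  89  88  88  88  89  89  89 117 177 214 215 213]
 [ 87  87  87  88  88 105 137 148 130 165 214 214 214 214 214 214]
 [ 88  88  87  89  91 106 125 127 121 164 214 213 213 214 214 215]
 [ 87  87  88  88 116 137 122 125 120 164 213 214 214 214 215 215]
 [ 88 101 165 213 213 184 122 124 121 148 198 213 214 215 216 217]
 [172 212 214 213 211 183 122 124 120 148 195 215 216 216 216 216]
 [214 212 211 211 212 183 120 124 119 149 199 215 215 215 215 215]
 [211 211 212 211 211 187 133 123 119 135 184 215 215 215 215 215]
 [211 210 209 209 209 184 133 122 120 131 176 212 215 214 214 215]
 [209 208 209 210 205 185 143 122 120 143 185 194 197 214 214 214]
 [208 211 212 212 203 189 185 182 184 194 207 210 213 214 214 214]]
```

Call:
play_rows([
  [[-0.25,0.1,1],[0,0,0],0],
  [[-0.26,0.1,1],[0,0,0],0],
  [[0,0,1],[0,0,0],0],
  [[0,0,0.5],[0,0,0],0],
  [[0,0,0],[0,0,0],0],
  [[0,0,0],[0,0,0],0],
])

```text
time: 14.9
position: [0.5199, 0.0934, 0.0768]
orientation: [-0.536, -3.095, 0.001]
force: [-0.1, 0.2, -0.5]
grip_width: 0.313
gripper_force: 39.6
```

Call:
play_rows([
  [[0,0,0.3],[0,0,0],0],
  [[0,0,0.3],[0,0,0],0],
  [[0,0,0.2],[0,0,0],0],
  [[0,0,0],[0,0,0],0],
])

```text
time: 15.23
position: [0.5201, 0.0937, 0.069]
orientation: [-0.536, -3.095, 0.0]
force: [-0.7, -0.4, -1.6]
grip_width: 0.312
gripper_force: 39.6
```

```bash
python3 -c "
from h import *
to((.5203,.093,.0138))
s=vision.camera('scene');cv2.imwrite('pics/s7.png',s)
gr=cv2.cvtColor(s,cv2.COLOR_BGR2GRAY)
print(gr[208:226,204:238])
"
```

```text
t 15.2333 tcp [0.5201 0.0937 0.069 ] F [-0.7 -0.4 -1.6] w 0.312 turn [-0.   -0.    0.07]
[0.5203 0.093  0.0138] cm [-0.05 -0.05  5.52] rows@3.5 1.6
[[ 85  87  88  88  87  88 126 181 199 197 216 232 236 236 237 236 236 237
  236 236 234 224 214 194 174 216 234 232 221 214 215 216 216 216]
 [ 87  87  88  88  87 103 187 234 234 226 196 178 182 202 208 210 219 216
  208 194 168 152 149 202 234 235 236 236 227 208 215 216 216 217]
 [ 88  86  86  86  88 150 221 236 236 236 234 215 143 149 152 153 154 154
  153 149 143 136 154 215 236 236 236 236 228 209 216 216 217 217]
 [ 85  86  86  88  89 168 231 236 236 236 236 220 154 143 147 150 150 149
  148 146 142 136 172 226 236 236 236 236 228 210 216 217 217 217]
 [ 85  84  85  86  86 158 226 236 236 236 236 230 195 145 148 150 150 149
  148 145 141 160 215 235 236 236 236 233 217 205 217 218 218 217]
 [ 85  85  84  84  85 120 202 237 236 236 236 236 235 224 185 160 150 149
  156 178 216 234 235 236 237 236 236 226 203 217 219 218 217 217]
 [ 84  84  85  86  84  91 177 233 236 236 236 236 236 235 234 233 233 233
  234 234 235 236 236 237 236 23
[... 886 characters left out ...]
  85  85  85  84  84  85  89 117 176 213 215 214 212 212 185 122 123
  121 148 199 217 217 216 216 216 216 216 216 216 216 216 216 216]
 [ 84  85  85  85  85  86  86 132 191 214 215 213 212 212 213 184 121 124
  120 150 199 216 216 216 216 216 216 216 217 216 216 215 215 215]
 [ 86  87  87  86  87  93 156 211 214 214 213 212 213 213 213 189 133 124
  120 150 200 216 216 216 216 216 216 216 216 216 216 215 215 215]
 [ 85  86  86  86 101 166 214 215 214 212 213 213 212 212 213 188 134 124
  120 136 185 216 216 216 216 216 216 216 216 215 215 215 215 215]
 [ 85  85  86 103 168 214 215 214 213 212 213 212 212 212 212 188 134 124
  120 134 183 216 216 216 215 216 216 215 215 215 215 216 215 214]]
```

Call:
play_rows([
  [[0,0,0.3],[0,0,0],0],
  [[0,0,0.3],[0,0,0],0],
  [[0,0,0.2],[0,0,0],0],
  [[0,0,0],[0,0,0],0],
])

```text
time: 15.62
position: [0.52, 0.0937, 0.0608]
orientation: [-0.536, -3.095, 0.0]
force: [-0.6, 1.6, -0.6]
grip_width: 0.317
gripper_force: 39.6
```

Call:
play_rows([
  [[0,0,0.3],[0,0,0],0],
  [[0,0,0.3],[0,0,0],0],
  [[0,0,0.3],[0,0,0],0],
  [[0,0,0],[0,0,0],0],
])

```text
time: 15.95
position: [0.5199, 0.0937, 0.0517]
orientation: [-0.536, -3.095, 0.0]
force: [-0.4, 1.7, -0.9]
grip_width: 0.31
gripper_force: 39.6
```

Call:
play_rows([
  [[0,0,0.5],[0,0,0],0],
  [[0,0,0.5],[0,0,0],0],
  [[0,0,0.5],[0,0,0],0],
  [[0,0,0],[0,0,0],0],
])

```text
time: 16.28
position: [0.5197, 0.0936, 0.0362]
orientation: [-0.535, -3.094, 0.001]
force: [-2.2, 2.0, -1.6]
grip_width: 0.31
gripper_force: 39.5
```

Call:
play_rows([
  [[0,0,0.5],[0,0,0],0],
  [[0,0,0.5],[0,0,0],0],
  [[0,0,0.5],[0,0,0],0],
  [[0,0,0.3],[0,0,0],0],
  [[0,0,0],[0,0,0],0],
])

```text
time: 16.7
position: [0.5198, 0.0938, 0.0184]
orientation: [-0.535, -3.095, 0.001]
force: [-3.2, 5.5, -2.9]
grip_width: 0.314
gripper_force: 39.5
```

Call:
play_rows([
  [[0,0,0.2],[0,0,0],0],
  [[0,0,0.1],[0,0,0],0],
  [[0,0,0],[0,0,0],0],
])

```text
time: 16.95
position: [0.5199, 0.0939, 0.0159]
orientation: [-0.535, -3.095, 0.0]
force: [-3.0, 5.3, -1.5]
grip_width: 0.315
gripper_force: 39.6
```

Call:
play_rows([
  [[0.05,0.05,0.1],[0,0,0],0],
  [[0,0,0.1],[0,0,0],0],
  [[0,0,0],[0,0,0],0],
])

```text
time: 17.2
position: [0.5201, 0.0941, 0.0142]
orientation: [0.536, 3.095, -0.0]
force: [-0.5, 2.6, 0.1]
grip_width: 0.311
gripper_force: 39.8
```

Call:
play_rows([
  [[0,0,0.1],[0,0,0],0],
  [[0,0,0.1],[0,0,0],0],
  [[0,0,0],[0,0,0],0],
])

```text
time: 17.45
position: [0.5206, 0.0943, 0.0135]
orientation: [0.536, 3.094, 0.001]
force: [-8.1, 0.4, 31.4]
grip_width: 0.312
gripper_force: 41.9
```

Contact came at z 0.0138, as predicted, so the reel is home. Releasing.

Call:
play_rows([
  [[0,0,-0.1],[0,0,0],0],
  [[0,0,0],[0,0,0],0.6],
  [[0,0,0],[0,0,0],1],
  [[0,0,0],[0,0,0],1],
  [[0,0,0],[0,0,0],1],
  [[0,0,0],[0,0,0],1],
  [[0,0,-1],[0,0,0],1],
  [[0,0,-2],[0,0,0],1],
  [[0,0,-3],[0,0,0],1],
  [[0,0,-4],[0,0,0],1],
  [[0,0,-4],[0,0,0],1],
  [[0,0,-3],[0,0,0],1],
  [[0,0,0],[0,0,0],1],
])

```text
time: 18.53
position: [0.5224, 0.0945, 0.1896]
orientation: [0.536, 3.088, 0.006]
force: [0.4, -0.4, 0.6]
grip_width: 1.0
gripper_force: 0.0
```

```bash
python3 -c "
from h import *
np.set_printoptions(precision=4,suppress=True)
s=vision.camera('scene');t=vision.camera('top');cv2.imwrite('pics/s8.png',s);cv2.imwrite('pics/t8.png',t)
gr=cv2.cvtColor(s,cv2.COLOR_BGR2GRAY);print(gr[206:236:1,206:238:1])
for z in(.011,.015,.037,.041):print(z,proj('scene',[.517,.093,z]))
to((.489,.290,.15))
"
```

```text
[[ 86  85  85  87  87  87  86  85  86  86  87  87  87  88  87  87  87  89
   88  87  88  88  89  97 162 214 214 214 214 213 213 214]
 [ 86  87  88  88  87  86  86  86  86  86  86  88  88  88  87  87  87  89
   89  89  88  88 104 170 216 215 214 213 213 214 214 215]
 [ 86  86  86  86  87  87  86  86  86  85  86  87  87 101 119 122 121 109
   90  90  88 106 172 216 215 214 213 213 213 215 215 214]
 [ 86  87  86  85  88  87  87  86  86  85  86 123 200 232 229 226 229 233
  216 136 114 174 214 215 213 213 213 213 215 215 215 215]
 [ 85  85  86  86  87  88  87  86  87  86 148 218 223 186 157 158 160 198
  231 214 176 214 215 213 212 213 214 215 215 215 216 216]
 [ 85  87  86  87  87  87  85  86  86 101 187 234 212 140 173 187 163 181
  227 226 207 214 213 213 214 214 214 214 215 216 217 216]
 [ 84  85  85  85  85  86  84  84  85  91 165 227 228 195 167 177 186 214
  228 191 178 213 213 214 214 215 215 215 216 217 216 216]
 [ 83  83  83  84  85  85  85  85  86  89 120 166 210 229 228 227 222 194
  155 146 184 217 214 215 215 215 215 217 217 217 216 215]
 [ 84  84  83  83  84  83  86  86 12
[... 2436 characters left out ...]
6 236 230 214 202 179 187 209 212 214 215 200 159 116]
 [209 208 206 206 206 208 209 208 196 172 181 204 217 219 222 225 218 218
  211 185 168 175 188 208 208 211 214 214 199 157 116 100]
 [181 193 202 208 210 209 210 210 208 207 209 206 195 184 174 179 173 186
  202 209 208 207 209 211 211 214 214 197 156 113  96  87]
 [130 140 163 187 201 207 210 210 211 213 213 209 207 208 210 210 210 210
  212 213 211 211 210 212 214 213 195 155 112  95  85  85]]
0.011 [222.0386 227.7937]
0.015 [221.9875 226.6665]
0.037 [221.703  220.3831]
0.041 [221.6505 219.2251]
t 18.6333 tcp [0.5204 0.0945 0.1849] F [ 0.2  0.6 -1.4] w 1.001 turn [0.02 0.02 0.07]
[0.489 0.29  0.15 ] cm [ 9.54 17.35  3.51] rows@3.5 5.7
```

The reel is seated: its lower flange is at rows 227 to 233 and the spindle end shows flush in the bore at row 211. Now the long rod in the right-hand seat.

Call:
play_rows([
  [[1.6,2.89,0],[0,0,0],1],
  [[1.6,2.89,0],[0,0,0],1],
  [[1.6,2.89,0],[0,0,0],1],
  [[1.6,2.89,0],[0,0,0],1],
  [[1.6,2.89,0],[0,0,0],1],
  [[1.6,2.89,0],[0,0,0],1],
  [[0,0,1.5],[0,0,0],1],
  [[0,0,1.5],[0,0,0],1],
  [[0,0,0],[0,0,0],1],
  [[0,0,0],[0,0,0],1],
])

```text
time: 19.47
position: [0.4872, 0.2891, 0.1524]
orientation: [-0.536, -3.094, 0.003]
force: [-0.5, 0.4, 0.2]
grip_width: 1.002
gripper_force: 0.0
```

```bash
python3 -c "
from h import *
np.set_printoptions(precision=4,suppress=True)
to((.488,.290,.08))
s0=cv2.imread('pics/scene0.png');t0=cv2.imread('pics/top0.png')
# dark handles and light collars
for o in bbox(s0,(145,212,30,35),(0,0,0),(180,255,70),20):print('S dark',o)
for o in bbox(s0,(150,225,25,20),(0,0,185),(180,60,255),3):print('S collar',o)
for o in bbox(t0,(155,175,25,22),(0,0,0),(180,255,95),5):print('T dark',o)
for o in bbox(t0,(155,175,25,22),(0,0,185),(180,60,255),2):print('T collar',o)
X=[.488,.290]
for z in(.15,.105):print(proj('scene',X+[z]),proj('top',X+[z]))
"
```

```text
t 19.4667 tcp [0.4872 0.2891 0.1524] F [-0.5  0.4  0.2] w 1.002 turn [-0.03 -0.01  0.07]
[0.488 0.29  0.08 ] cm [-0.06  0.13  7.24] rows@3.5 2.1
S dark ([156.5, 217.8, 9.2, 19.0], np.float64(127.0), [161.3, 226.7])
S collar ([157.5, 233.2, 10.5, 5.0], np.float64(13.0), [162.9, 236.4])
T dark ([155.0, 175.0, 25.0, 7.2], np.float64(74.0), [170.7, 176.7])
T dark ([164.8, 183.5, 5.0, 3.8], np.float64(13.0), [167.0, 185.2])
T dark ([155.0, 193.8, 19.5, 3.2], np.float64(36.0), [162.1, 195.8])
T collar ([165.2, 181.5, 7.2, 9.8], np.float64(26.0), [169.8, 187.0])
[160.8418 219.1502] [165.7896 185.7693]
[163.2809 234.9288] [168.0775 186.9348]
```

Call:
play_rows([
  [[-0.15,0.1,1.5],[0,0,0],1],
  [[0,0,1.5],[0,0,0],1],
  [[0,0,1],[0,0,0],1],
  [[0,0,1],[0,0,0],1],
  [[0,0,1],[0,0,0],1],
  [[0,0,0.6],[0,0,0],1],
  [[0,0,0.3],[0,0,0],1],
  [[0,0,0],[0,0,0],1],
  [[0,0,0],[0,0,0],1],
])

```text
time: 20.22
position: [0.4897, 0.2903, 0.0845]
orientation: [0.536, 3.095, 0.0]
force: [0.5, -0.3, 0.4]
grip_width: 1.0
gripper_force: 0.0
```

Call:
play_rows([
  [[0,0,0],[0,0,0],0],
  [[0,0,0],[0,0,0],0],
  [[0,0,0],[0,0,0],0],
  [[0,0,0],[0,0,0],0],
  [[0,0,0],[0,0,0],0],
  [[0,0,0],[0,0,0],0],
  [[0,0,0],[0,0,0],0],
], squeeze=60)

```text
time: 20.8
position: [0.4897, 0.2905, 0.0844]
orientation: [0.536, 3.095, 0.001]
force: [-0.9, 1.0, 2.5]
grip_width: 0.191
gripper_force: 58.4
```

Call:
play_rows([
  [[0,0,-0.5],[0,0,0],0],
  [[0,0,-1],[0,0,0],0],
  [[0,0,-1.5],[0,0,0],0],
  [[0,0,0],[0,0,0],0],
])

```text
time: 21.13
position: [0.4907, 0.2907, 0.1171]
orientation: [0.536, 3.093, 0.003]
force: [0.9, 0.6, -0.7]
grip_width: 0.193
gripper_force: 59.0
```

Call:
play_rows([
  [[0,0,-2],[0,0,0],0],
  [[0,0,-2],[0,0,0],0],
  [[0,0,-2],[0,0,0],0],
  [[0,0,-2],[0,0,0],0],
  [[0,0,-2],[0,0,0],0],
  [[0,0,-1],[0,0,0],0],
  [[0,0,0],[0,0,0],0],
  [[0,0,0],[0,0,0],0],
])

```text
time: 21.8
position: [0.4893, 0.2902, 0.2238]
orientation: [-0.536, -3.095, 0.0]
force: [-0.0, -0.7, -1.4]
grip_width: 0.189
gripper_force: 59.1
```

```bash
python3 -c "
from h import *
np.set_printoptions(precision=4,suppress=True)
to((.560,-.050,.2),(.560,-.05,.0974))
s=vision.camera('scene');cv2.imwrite('pics/s9.png',s)
s0=cv2.imread('pics/scene0.png')
p=manip.state()['position']
for tip in(p[2]-.0764,p[2]-.0764+.042):print('tip pred',proj('scene',[p[0],p[1],tip]))
d=cv2.absdiff(s,s0).max(2)
print(d[190:236:2,148:176])
"
```

```text
t 21.8 tcp [0.4893 0.2902 0.2238] F [-0.  -0.7 -1.4] w 0.189 turn [-0.   -0.    0.07]
[ 0.56 -0.05  0.2 ] cm [-18.09 -29.67   2.38] rows@3.5 10.0
[ 0.56   -0.05    0.0974] cm [-0.    0.   10.26] rows@3.5 2.9
tip pred [160.7378 220.096 ]
tip pred [158.3333 204.5865]
[[  1   1   0   1   2   1  17  40  40  37  29   9   3   3   4   3   1   1
    1   1   2   2   3   2   2   3   2   2]
 [  1   2   2   2   1   2  13  33  26  65 121  51   2   3   2   2   2   3
    2   1   1   2   3   2   2   3   4   3]
 [  1   2   2   2   1   2   6  29  44   5  63  58  14   3   3   2   2   1
    1   2   1   1   3   2   2   2   1   2]
 [  1   1   1   2   2   1   2  20  44  45  41  28   6   2   2   2   1   2
    2   2   2   1   3   2   1   2   1   2]
 [  1   2   1   2   2   2   2  15  35  40  38  29  13   2   1   2   2   1
    1   1   1   2   2   1   2   1   3   0]
 [  1   3   2   2   2   2   2   9  27  38  38  33  19   1   2   1   2   2
    2   1   3   2   1   2   2   2   2   2]
 [  2   1   1   2   2   1   1   2  19  39  37  34  20   4   3   2   2   1
    1   2   1   2   1   2   2   2   2   2]
 [  2   1   2  
[... 1157 characters left out ...]
  0   1   2   2   1   2   2   2   9  24  27  23  20  25  36  39  34  15
    2   1   1   2   2   1   3   2   4   4]
 [  3   2   2   2   1   2   3   1   7  24  45  40  39  41  42  39  39  22
    3   2   3   2   3   1   1   3   2   3]
 [  2   2   2   2   1   3   2   2   2  11  34  41  42  40  41  49  60  39
   15   2   4   2   2   2   2   3   3   1]
 [  2   3   2   2   2   1   2   2   2   9  37  69  82  83  86  86  87  69
   28   2   2   3   2   1   3   2   2   2]
 [  2   2   2   2   2   2   2   3   2   4  27  86  85  86  85  86  86  63
    7  20   3   2   3   2   3   2   2   2]
 [  1   3   3   2   2   2   2   2   3  24  23  67  56  62  62  65  74  69
   17  66  27   2   3   3   2   3   2   3]]
```

Call:
play_rows([
  [[-1.51,-2.47,0],[0,0,0],0],
  [[-1.51,-2.47,0],[0,0,0],0],
  [[-1.51,-2.47,0],[0,0,0],0],
  [[-1.51,-2.47,0],[0,0,0],0],
  [[-1.51,-2.47,0],[0,0,0],0],
  [[-1.51,-2.47,0],[0,0,0],0],
  [[-1.51,-2.47,0],[0,0,0],0],
  [[-1.51,-2.47,0],[0,0,0],0],
  [[-1.51,-2.47,0],[0,0,0],0],
  [[-1.51,-2.47,0],[0,0,0],0],
  [[-1.51,-2.47,0],[0,0,0],0],
  [[-1.51,-2.47,0],[0,0,0],0],
  [[0,0,1.5],[0,0,0],0],
  [[0,0,1],[0,0,0],0],
  [[0,0,0],[0,0,0],0],
  [[0,0,0],[0,0,0],0],
  [[0,0,0],[0,0,0],0],
])

```text
time: 23.27
position: [0.5605, -0.0488, 0.1993]
orientation: [-0.534, -3.095, -0.0]
force: [0.4, 0.1, -1.0]
grip_width: 0.191
gripper_force: 59.1
```

```bash
python3 -c "
from h import *
np.set_printoptions(precision=4,suppress=True,linewidth=200)
to((.560,-.050,.1745))
s=vision.camera('scene');cv2.imwrite('pics/s10.png',s)
s0=cv2.imread('pics/s8.png')
p=manip.state()['position'];tip=p[2]-.0764
print('tip',tip,proj('scene',[p[0],p[1],tip]),'collar',proj('scene',[p[0],p[1],tip+.092]))
for z in(tip,):
  for q in((247.9,181.5),): print('brass scene',plane('scene',q,.094))
d=cv2.absdiff(s,cv2.imread('pics/scene0.png')).max(2)
print(d[146:186,238:262])
"
```

```text
t 23.2667 tcp [ 0.5605 -0.0488  0.1993] F [ 0.4  0.1 -1. ] w 0.191 turn [-0.   -0.01  0.09]
[ 0.56   -0.05    0.1745] cm [ 0.01 -0.13  2.48] rows@3.5 0.7
tip 0.1231902484743147 [247.7643 172.6012] collar [247.8075 144.3381]
brass scene [ 0.5583 -0.0473  0.094 ]
[[  1   1   1   1   1   2   2   6  20  33  35  27  13   6   1   1   1   0   1   1   1   1   1   1]
 [  1   1   0   1   1   0   0   1  10  35  36  24   4   1   1   0   1   1   0   1   1   1   1   1]
 [  1   1   1   0   1   1   0   2  42  92  47   2   1   1   1   1   1   0   0   1   2   1   1   1]
 [  1   0   0   1   1   0   0   0  30  73  88  88  58   2   1   1   1   1   0   2   1   2   1   1]
 [  2   1   0   1   1   0   1   1  38 110 118  84  31   1   1   0   1   1   1   0   1   1   1   1]
 [  1   1   1   0   1   1   1   0  64 114  80  39  12   0   0   1   1   0   1   0   0   1   1   1]
 [  1   1   1   1   0   0   0   1  30  70  50  50   4   0   0   0   1   0   1   1   0   1   1   1]
 [  1   0   1   1   1   0   1   0  14  59  78  57  12   0   0   0   1   0   1   0   1   1   1   1]
 [  1   1   1   0   1   1   1   0  40 107 102 
[... 2422 characters left out ...]
1   0]
 [  1   1   1   1   0   1   2   1   1   1   1   1   1   1   1   1   2   1   0   1   1   1   2   1]
 [  0   0   0   1   1   0   1   1   1   1   1   1   0   1   2   1   0   0   1   1   2   1   1   0]
 [  1   1   0   1   1   1   0   0   0   1   1   0   1   0   1   1   1   1   1   0   1   1   1   1]
 [  1   0   0   0   2   0   1   1   0   0   1   1   1   1   0   1   1   1   1   1   1   1   1   1]
 [  1   1   1   0   1   0   1   1   1   0   1   1   0   1   0   1   1   0   1   1   2   1   1   1]
 [  1   1   0   1   1   1   1   1   0   1   0   1   1   1   1   0   1   1   1   1   1   1   1   0]
 [  1   0   1   1   1   0   0   1   0   0   1   1   1   1   1   1   1   1   1   1   1   1   1   1]]
```

The rod tip shows at (247.6,173), within half a pixel of prediction, and its column matches the bushing at (248,181.5). Lowering with force checks.

Call:
play_rows([
  [[-0.1,-0.1,1],[0,0,0],0],
  [[0,0,1],[0,0,0],0],
  [[0,0,0.5],[0,0,0],0],
  [[0,0,0.3],[0,0,0],0],
  [[0,0,0.2],[0,0,0],0],
  [[0,0,0],[0,0,0],0],
])

```text
time: 23.82
position: [0.561, -0.051, 0.1688]
orientation: [-0.536, -3.095, 0.0]
force: [-0.7, -0.1, -1.0]
grip_width: 0.192
gripper_force: 59.1
```

Call:
play_rows([
  [[0,0,0.2],[0,0,0],0],
  [[0,0,0.2],[0,0,0],0],
  [[0,0,0.2],[0,0,0],0],
  [[0,0,0],[0,0,0],0],
])

```text
time: 24.15
position: [0.561, -0.0509, 0.163]
orientation: [-0.536, -3.095, -0.0]
force: [-0.6, 0.2, -1.1]
grip_width: 0.19
gripper_force: 59.1
```

Call:
play_rows([
  [[0,0,0.2],[0,0,0],0],
  [[0,0,0.3],[0,0,0],0],
  [[0,0,0.3],[0,0,0],0],
  [[0,0,0],[0,0,0],0],
])

```text
time: 24.48
position: [0.5608, -0.0509, 0.1546]
orientation: [-0.536, -3.095, 0.0]
force: [-0.9, 0.8, -2.4]
grip_width: 0.192
gripper_force: 59.1
```

Call:
play_rows([
  [[0,0,0.4],[0,0,0],0],
  [[0,0,0.4],[0,0,0],0],
  [[0,0,0.4],[0,0,0],0],
  [[0,0,0.4],[0,0,0],0],
  [[0,0,0],[0,0,0],0],
])

```text
time: 24.9
position: [0.5608, -0.0509, 0.1384]
orientation: [-0.536, -3.095, 0.0]
force: [-0.7, 0.5, -2.3]
grip_width: 0.195
gripper_force: 58.9
```

Call:
play_rows([
  [[0,0,0.4],[0,0,0],0],
  [[0,0,0.4],[0,0,0],0],
  [[0,0,0.3],[0,0,0],0],
  [[0,0,0.2],[0,0,0],0],
  [[0,0,0.2],[0,0,0],0],
  [[0,0,0],[0,0,0],0],
])

```text
time: 25.4
position: [0.561, -0.0509, 0.1239]
orientation: [-0.536, -3.095, 0.0]
force: [-2.7, 2.6, -2.4]
grip_width: 0.191
gripper_force: 58.9
```

Call:
play_rows([
  [[0,0,0.2],[0,0,0],0],
  [[0,0,0.2],[0,0,0],0],
  [[0,0,0.2],[0,0,0],0],
  [[0,0,0],[0,0,0],0],
])

```text
time: 25.73
position: [0.5611, -0.0509, 0.1179]
orientation: [-0.536, -3.095, 0.0]
force: [-2.8, 3.8, -3.8]
grip_width: 0.192
gripper_force: 58.9
```

Call:
play_rows([
  [[0.07,0.05,0],[0,0,0],0],
  [[0,0,0.2],[0,0,0],0],
  [[0,0,0.3],[0,0,0],0],
  [[0,0,0.3],[0,0,0],0],
  [[0,0,0],[0,0,0],0],
])

```text
time: 26.15
position: [0.5606, -0.0505, 0.1097]
orientation: [-0.536, -3.095, 0.0]
force: [-0.9, 0.2, -1.8]
grip_width: 0.194
gripper_force: 59.2
```

Call:
play_rows([
  [[0,0,0.3],[0,0,0],0],
  [[0,0,0.3],[0,0,0],0],
  [[0,0,0.3],[0,0,0],0],
  [[0,0,0.2],[0,0,0],0],
  [[0,0,0],[0,0,0],0],
  [[0,0,0],[0,0,0],0],
])

```text
time: 26.65
position: [0.5607, -0.0504, 0.0992]
orientation: [-0.536, -3.095, 0.0]
force: [-2.2, 0.6, -0.9]
grip_width: 0.189
gripper_force: 59.2
```

```bash
python3 -c "
from h import *
np.set_printoptions(precision=4,suppress=True,linewidth=200)
to((.5608,-.0505,.0974))
s=vision.camera('scene');cv2.imwrite('pics/s11.png',s)
s8=cv2.imread('pics/s8.png')
p=manip.state()['position'];tip=p[2]-.0764
for z in(.046,.032,tip,.010):print(z,proj('scene',[p[0],p[1],z]))
d=cv2.absdiff(s,s8).max(2)
print(d[180:212,238:258])
"
```

```text
t 26.65 tcp [ 0.5607 -0.0504  0.0992] F [-2.2  0.6 -0.9] w 0.189 turn [-0.   -0.    0.07]
[ 0.5608 -0.0505  0.0974] cm [-0.02 -0.01  0.18] rows@3.5 0.1
0.046 [248.0611 194.2854]
0.032 [248.0532 198.0749]
0.02285113771081705 [248.048  200.5247]
0.01 [248.0409 203.9309]
[[ 2  1  0  1  1  1  2  1 18 61 84 79 36  0  1  1  1  2  1  1]
 [ 1  2  1  2  0  2  0  2  4 28 47 34  7  1  1  2  0  1  1  1]
 [ 1  1  2  0  1  1  1  2  4 23 35 21  6  2  1  1  1  1  0  1]
 [ 1  1  1  2  1  1  1  0  1  2  2  1  1  1  1  2  1  0  1  1]
 [ 1  1  1  1  1  2  2  2  1  1  2  2  1  1  0  1  1  1  0  0]
 [ 1  0  0  1  1  1  1  1  1  2  1  2  1  1  1  1  1  1  1  1]
 [ 0  0  1  1  1  1  2  1  1  1  1  1  1  1  1  1  0  1  1  1]
 [ 1  1  1  0  2  0  1  1  0  0  0  1  1  1  1  0  1  2  1  1]
 [ 1  0  1  0  1  1  1  1  3  2  0  1  1  0  1  0  1  1  1  1]
 [ 1  1  0  0  1  1  1  1  8 20 25 14  3  0  1  1  1  1  1  1]
 [ 2  1  1  1  0  1  2  0  6 26 34 23  4  0  1  1  2  1  3  0]
 [ 0  1  0  1  1  1  1  1 22 64 35  7 15  1  1  1  1  1  0  0]
 [ 1  0  0  1  1  1  1  1 24 79 86 73 34  1  1  1  1  1  2  1]
 [ 2  1  1  
[... 485 characters left out ...]
 2  1]
 [ 1  1  0  1  1  2  1  2  1  1  1  1  1  0  1  1  1  1  0  1]
 [ 1  1  1  0  1  1  1  2  1  2  1  1  1  1  1  1  1  2  1  1]
 [ 0  1  1  1  1  1  1  1  1  2  1  1  1  2  1  1  2  1  2  1]
 [ 0  1  0  0  1  1  1  1  1  2  1  1  1  1  1  1  1  1  1  0]
 [ 2  1  1  1  1  1  2  1  1  1  0  1  1  1  2  1  2  1  1  0]
 [ 1  1  1  1  1  0  1  0  1  1  1  1  1  1  1  1  1  2  1  2]
 [ 1  1  1  2  1  1  1  1  1  1  1  1  0  1  1  1  1  1  1  2]
 [ 2  1  1  1  1  1  1  1  1  1  2  1  1  1  2  1  1  1  1  2]
 [ 0  1  1  1  1  1  0  1  1  1  1  1  1  1  1  1  1  1  0  1]
 [ 1  0  1  1  1  0  0  1  1  1  1  1  1  1  1  1  1  1  1  1]
 [ 1  1  0  1  1  1  1  1  2  1  1  1  1  1  0  1  1  1  1  1]]
```

Call:
play_rows([
  [[0.02,0,0.1],[0,0,0],0],
  [[0,0,0],[0,0,0],0],
  [[0,0,0],[0,0,0],0],
  [[0,0,0],[0,0,0],0],
])

```text
time: 27.03
position: [0.5606, -0.0503, 0.0984]
orientation: [0.536, 3.095, 0.0]
force: [0.1, 1.2, -1.5]
grip_width: 0.195
gripper_force: 59.1
```

```bash
python3 -c "
from h import *
np.set_printoptions(precision=4,suppress=True,linewidth=200)
to()
s=vision.camera('scene');g=lambda n:cv2.cvtColor(cv2.imread(n) if isinstance(n,str) else n,cv2.COLOR_BGR2GRAY)
p=manip.state()['position'];tip=p[2]-.0764
print('tip',tip,'collar under pred',proj('scene',[p[0],p[1],tip+.092]),'in s10',proj('scene',[.5605,-.0488,.1232+.092]))
print('now',g(s)[166:184,242:254]);print('s10',g('pics/s10.png')[136:154,242:254])
print('reel diff',cv2.absdiff(g(s),g('pics/s8.png'))[205:240,205:235].max(), 'short rod diff',cv2.absdiff(g(s),g('pics/scene0.png'))[225:275,115:135].max())
"
```

```text
t 27.0333 tcp [ 0.5606 -0.0503  0.0984] F [ 0.1  1.2 -1.5] w 0.195 turn [0.   0.   0.07]
tip 0.021947229306737676 collar under pred [248.1152 175.1805] in s10 [247.8195 144.3713]
now [[ 53  52  54  83 112  98  50  50  50  50  52  86]
 [ 53  53  54  83 112  97  51  50  50  51  52  86]
 [ 67  56  55  83 112  98  50  50  50  51  52  85]
 [ 67  53  54  83 113  98  50  50  51  52  53  85]
 [ 69  61  54  83 113  97  51  51  50  53  55  84]
 [ 66  67  91 107 114  99  51  51  50  65  75  70]
 [ 70  72  82  91  89  76  57  63  68  68  74  72]
 [ 77  73  95 114  73  62  64  65  61 114 138  73]
 [ 64  73 140 172  97  52  53  53  84 156 170 104]
 [199 146 126 157 180 175 152 171 185 166 138 102]
 [204 181 124 107 125 123 124 126 125 119 113 110]
 [175 121 139 155 123 120 117 113 110 112 112 105]
 [132 176 205 207 187 144 119 115 110 111  98  79]
 [175 205 208 208 191 145 119 135 176 193 155 113]
 [205 208 208 202 179 141 119 133 171 202 206 204]
 [210 210 208 195 156 114 119 113 146 197 208 208]
 [210 209 200 179 165 148 136 141 145 177 209 208]
 [211 212 210 199 166 143 146 144 179 209 210 195]
[... 253 characters left out ...]
82  85]
 [ 82  83  82  81  82  77  66  59  63  74  84  84]
 [ 81  82  89  84  53  55  54  54  63  90 100  84]
 [ 81 112 166 162  66  46  46  48  83 154 164  84]
 [ 81  89 132 175 171 150 153 170 184 164 135  86]
 [ 82  84 102 122 122 121 123 125 124 114  96  85]
 [ 82  82  82  87 100 113 116 110  95  88  83  84]
 [ 84  83  90 104 112 115 118 106  87  83  83  83]
 [113 138 134 149 144 115 117 106  87  84  85  84]
 [168 189 133 129 135 115 116 140 166 160 141 101]
 [178 169 157 175 155 115 117 151 189 182 170 201]
 [168 136 163 190 131 114 118 148 194 221 224 201]
 [178 191 221 224 173 115 117 142 185 220 235 234]
 [235 234 226 199 165 116 118 162 222 235 233 216]]
reel diff 3 short rod diff 3
```

```bash
python3 -c "
from cell import workorder
print(workorder.hand_in())"
```

```text
the job is handed in; nothing more can be done
None
```

The job is handed in after about 27 s of robot time: the small white reel is home on the spindle and released, and the long rod hangs in the grip through both bushings. By my z estimate its tip is about 22 mm above the stand's underside; I couldn't see the tip itself, because the lower arm hides it. The short rod hasn't moved, and an earlier worktop probe pushed the wrist to 92 N, under the 120 N limit.

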